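# Latch, tug-test and turn over a coupling carrier

### The job

Push the tray of couplings (the carrier) fully home under the lips of the turnover cradle, hook the draw latch's claw bar over the keeper on the tray and swing the latch lever down over centre to its stop. With the cradle still level, give the tray a firm upward tug (15 N or so) by its bow handle to confirm that the latch holds, then turn the cradle over by its turning handle, half a turn to its stop, so that the tray is upside down. Leave it there latched, and leave the other things on the bench where they are.

Things in the scene. Friction and masses are not known exactly. Their poses are not given: they have to be found in the camera images.
- fixture: Turnover fixture fixed to the bench: base plate 310 x 200 x 12 mm, two posts (18 x 50 mm, tops 164 mm up) at x = -134 and +134 mm, and between them a cradle on a trunnion axis along the fixture's x, 140 mm above the bench. Origin: base centre, on the bench, below the axis; z up; +y is the side where the latch and turning handle start.
- cradle (a joint): Turn of the cradle about the fixture's x axis (rad): 0 level, against its stop; 3.14 turned over, against the other stop. Growing values lift the +y side up and over to the -y side. A brake (0.5 N m) holds it at any angle.
- seat (a point): Point fixed to the cradle where the carrier's origin lies when home: on the seat rails, 22 mm below the trunnion axis at joint 0. Axes are the cradle's (the fixture's at joint 0): x along the trunnion axis, y to latch and turning handle, z up. At the -y edge two lips overlap the carrier's foot by 8 mm (1.5 mm play in height) when it is home against the stop.
- turn_grip (a point): Middle of the turning handle's black grip: round bar 16 mm in diameter, 52 mm long, parallel to the trunnion axis, on two rods (72 mm apart) from the cradle's +y edge. At joint 0 it lies at x = -50, y = 140 mm, 35 mm below the axis and goes round the axis with the cradle (to y = -140, 35 mm above). 60 mm free inside it. Pinched across (along y), it rolls between upright fingers.
- carrier: Carrier: loose grey tray 210 (x) x 140 (y) mm, 0.42 kg, walls 32 mm high, six black couplings clamped in it in two rows at x = -62 and 62 mm (42 mm across, tops 51 mm up). Origin: centre of its underside; axes as the seat's. It starts on the rails 9 to 13 mm too far to +y, its foot (-y edge) clear of the lips; slide it to -y till it meets the stop. Takes a few newtons; 2 mm play in x.
- bow_handle (a point): Middle of the carrier's steel bow handle: round bar, 12 mm diameter, along the carrier's y, straight for 56 mm, 78 mm above its underside, over the tray's centre; the couplings stand 41 mm and more to either side. Pinch it along x from above. When home it lies over the trunnion axis, so an upward pull does not turn the cradle.
- keeper (a point): Keeper on the carrier's +y wall: steel ledge 24 mm wide (x) with back plate and upturned lip. This point is where the claw bar's centre lies when hooked: x = 55, y = 81.5 mm from the carrier's origin, 27 mm above its underside. The lip is 6.5 mm to +y of it (3.5 mm thick), its top 2 mm above it; the back plate is 6.5 mm to -y and rises 16.5 mm above it.
- claw_bar (a point): Centre of the claw bar: steel, 44 mm long along x, 7 mm diameter with 11 mm collars; it is the top of the latch's wire bail (legs 37 mm apart). To hook it, swing the bail over so that the bar comes between the keeper's lip and back plate. It can be pinched across its two ends along x.
- claw: The claw bar as a  sprung along the bail (3 N/mm, up to 5 mm); the closed latch pulls it on to the keeper with about 2 N.
- bail (a joint): Bail about its pin on the lever (rad), growing outwards, limits -0.3 to 1.95; pin to claw bar 52 mm. In the cradle's axes it leans to -y from upright by 0.043 + lever - bail. It turns almost freely: leaning out it falls on its limit (as at the start), leaning in it falls on the keeper's back plate. With the lever above 1.4 the bar clears the lip; swinging the lever down drops it behind.
- lever (a joint): Latch lever (rad): 0 closed on its stop, 1.85 fully open; starts 1.45 to 1.75 and stays where left (0.04 N m). In the cradle's axes it points from its pin along (0, sin(q+0.785), -cos(q+0.785)): closed, down and 45 degrees out. The bail pin is 18 mm from the lever pin along (0, sin(q-0.096), -cos(q-0.096)); dead centre at about 0.21.
- lever_pin (a point): Lever pin of the latch, fixed to the cradle, its axis along x: 55 mm in x, 88 mm in y from the cradle's middle and 30 mm below the trunnion axis.
- lever_grip (a point): Point on the lever, 60 mm from its pin and 12 mm from its end. The lever is a steel channel 18 mm wide (x), 10 mm thick, 72 mm long, with a 24 mm wide black tip. Pinched across its width along x, it turns between the fingers while they stay upright.
- coupling_a: Loose black coupling, 42 mm across and 45 mm tall, standing on the bench on the fixture's +y side (bystander). Origin: centre of its underside.
- coupling_b: Loose black coupling like it, standing on the bench on the fixture's -y side (bystander). Origin: centre of its underside.
- oil_bottle: White bottle, 52 mm in diameter and 150 mm tall, standing on the fixture's -y side (bystander). Origin: centre of its underside.
- clip_dish: Square white dish of clips, 85 x 85 x 30 mm, on the fixture's +y side (bystander). Origin: centre of its underside.
- clip_pack: Small yellow pack 50 x 26 x 64 mm, standing on the bench to the robot's left (bystander). Origin: centre of its underside.
- screwdriver: Screwdriver lying on the bench to the robot's right (bystander).
- tape_roll: Roll of tape, 90 mm across and 36 mm high, lying flat to the robot's right (bystander). Origin: centre of its underside.
- mallet: Hammer lying on the bench to the robot's left (bystander).

How it is judged:
By the outcome, as a careful person would: the job done as asked, in the order asked, and still so for the second after the job is handed in, with the robot touching nothing.
It also fails if it takes over 72 s, if anything falls off the work surface, if the arm or the gripper's body presses on something with over 40 N, if the wrist force passes 120 N, or if a joint passes its speed limit or range.

### The arm

A 7-joint arm with a two-finger parallel gripper is mounted at the origin on the work surface. World frame = base frame: x ahead of the robot, y to its left, z up, the work surface at z = 0. Lengths are in m, angles in degrees, forces in N, time in s.
With the tool pointing down it reaches from about 0.425 to 1.025 m from the base axis. Payload 3.6 kg.
Tool frame: the origin (TCP) lies at the very end of the fingers, on their centre line; the grasp point (between the pads) lies 19 mm behind it; z points along the fingers, y is the line along which they close (so a half turn about z gives the same grasp; the last joint's range is limited). The gripper opens to 85 mm and grips with 20 to 120 N. Pads are 22 mm wide; open, the fingers measure 114 mm over their backs; the gripper's body (76 mm by 85 mm) begins 54 mm behind the grasp point. The pads swing forward as they close: fully open they stand 13 mm farther back than shut.
Start: joints at [66.32, 33.873, 2.773, 92.16, -1.908, 54.013, -1.931], TCP at [0.228, -0.688, 0.203] pointing down, gripper open.
Joint ranges: [-153.93, 153.93], [-27.13, 128.08], [-72.61, 78.16], [10.71, 143.7], [-87.88, 267.88], [4.46, 118.87], [-176.78, 176.78]. Speed limits (degrees/s): [147.25, 147.25, 180, 180, 180, 180, 180].

### API

Orientations are given as [roll, pitch, yaw] about the fixed x, y, z axes, in that order (R = Rz(yaw) Ry(pitch) Rx(roll)).
In Python, from cell import manip, get_image, ticket, finder gives the robot as it stands. The module is installed in compiled form; this text tells all that it offers.
- The arm moves only by the tool send_rows, never from a script. Its argument "plan" is a list of rows, each an object of numbers: "gripper": the opening, from 0 (shut) to 1 (fully open); "x", "y", "z": the shift along the tool's x, y, z normalised to -1 to 1, where 1 is 20 cm; "rx", "ry", "rz": the turn, a rotation vector about the tool's x, y, z normalised to -1 to 1, where 1 is 180 degrees. A call has exactly 10 rows; each row shifts and turns the commanded pose from where the row before left it, along the tool's axes as they then stand; what a row does not reach is not made up. A row lasts 1/10 s, in which the tool goes at most 50 mm and 8.59 degrees, less where a joint would pass 70% of its speed; a pose out of reach is approached as far as the arm can. A call with a number of a shift or a turn outside -1 to 1 is refused whole. A call with a gripper value outside its range is refused whole. The fingers move at their own pace and stop on an object; "squeeze" is the grip in N (left out, the last holds). Time passes only in rows, so rows that do not move let the fingers close, or fill a call up. It gives the time, the measured TCP pose, the force, the opening and the grip force at its end, in the units of the state.
- manip.get_state(): the state, without advancing time (a new reading comes with each control period).
- get_image(name): name is "side" or "top"; returns a dict with "pixels" (420x560x3 uint8, red, green, blue), "fx", "fy", "cx", "cy" (pixels), "k1" (the pictures are not rectified: a ray, as slopes to the right and down, at radius r is drawn at 1 + k1 r^2 times it, then the intrinsics apply), "R" (3x3) and "t" (3): a world point X has camera coordinates R X + t. Camera axes: x right, y down, z forward; pixel columns grow to the right and rows downward; lengths in m; the calibration is good to about 2 mm. A picture is of the moment at which its call begins. There is no depth.
- ticket.hand_in(): hands the job in; it is judged then, once.
Trained networks look in the newest picture that a camera, given by its name, has taken for a name from the list of things; names that differ only in an ending like _2 or _b are one class to them, and where a whole thing is asked for, a point or a joint stands for the part that bears it (a point fixed in the world has none). Each returns a list of dicts, best first, with "confidence" (0 to 1); they miss things now and then, are a little off and sometimes report something else, mostly with a low value. They report only what shows in the picture. A call takes as long as a camera call.
- finder.search_frame(camera, thing): "rect" ([left, top, width, height] in pixels, round what is visible of it).
- finder.cut_out(camera, thing): "pixels" (420x560 bool, what is visible of it) and "rect" ([left, top, width, height] in pixels, round what is visible of it).
- finder.pinpoint(camera, thing): "pixel" ([column, row] in pixels: a listed point, or the origin of a listed thing).
The state is a dict: "t": time; "qpos": joint angles; "dq": joint speeds; "joint_torque": joint torques, N m; "ee_pos": TCP position; "tool_rot": TCP orientation; "force": force on the tool from outside, world axes, zero at the start; "torque": the same for the moment, N m; "finger_gap": finger opening in m; "grasp_force": force on a finger pad.
Only numpy, scipy, OpenCV 4.12 (cv2) and the standard library are available. Lean on these libraries where they do the work, as an engineer would, in place of code of your own. Each camera call takes 0.05 s, during which the arm holds its last target. There are 200 camera calls.

## Working session

There is one attempt and no reset: what is moved stays moved. The work goes in short steps, Python scripts to look and compute and a tool call to move; the robot and the scene stay as the last step left them, time stands still between calls to the robot, and variables do not carry over. Pictures are saved under pics/ and viewed, at most 10 in all, crops included, and the job is handed in when it is done.

Besides the shell and the picture viewer there is one more tool, called after "Emit:" by a JSON object that holds its "fn" and its "kwargs". send_rows: Moves the arm, as the interface text tells. Scaled input: -1 to 1 covers 20 cm each way for a shift and 180 degrees each way for a turn. Its arguments: {"type":"object","properties":{"plan":{"type":"array","items":{"type":"object","properties":{"gripper":{"type":"number"},"x":{"type":"number","minimum":-1,"maximum":1},"y":{"type":"number","minimum":-1,"maximum":1},"z":{"type":"number","minimum":-1,"maximum":1},"rx":{"type":"number","minimum":-1,"maximum":1},"ry":{"type":"number","minimum":-1,"maximum":1},"rz":{"type":"number","minimum":-1,"maximum":1}}}},"squeeze":{"type":"number"}},"required":["plan"]}

```bash
mkdir -p pics
cat > h.py <<'E'
import numpy as np, cv2
from cell import manip, get_image, ticket, finder
from scipy.spatial.transform import Rotation as Ro
from scipy.optimize import least_squares
def save(n,f):
    im=get_image(n); cv2.imwrite('pics/'+f,im['pixels'][:,:,::-1]); return im
def proj(im,X):
    c=np.asarray(im['R'])@np.asarray(X).T; c=c.T+np.asarray(im['t']); s=c[...,:2]/c[...,2:3]
    r2=(s**2).sum(-1,keepdims=True); s=s*(1+im['k1']*r2)
    return s*[im['fx'],im['fy']]+[im['cx'],im['cy']]
def ray(im,p):
    d=(np.asarray(p,float)-[im['cx'],im['cy']])/[im['fx'],im['fy']]; s=d.copy()
    for _ in range(20): s=d/(1+im['k1']*(s@s))
    R=np.asarray(im['R']); o=-R.T@np.asarray(im['t']); v=R.T@np.array([s[0],s[1],1]); return o,v/np.linalg.norm(v)
def atz(im,p,z):
    o,v=ray(im,p); return o+v*(z-o[2])/v[2]
def tri(a,pa,b,pb):
    o1,v1=ray(a,pa);o2,v2=ray(b,pb); A=np.c_[v1,-v2]; s=np.linalg.lstsq(A,o2-o1,rcond=None)[0]
    p,q=o1+v1*s[0],o2+v2*s[1]; return (p+q)/2,np.linalg.norm(p-q)
E
python3 - <<'E'
from h import *
np.set_printoptions(precision=4,suppress=True)
a=save('side','s0.png');b=save('top','t0.png')
for im in(a,b): print(im['fx'],im['k1'],-np.array(im['R']).T@im['t'])
for n in ['fixture','seat','turn_grip','carrier','bow_handle','keeper','claw_bar','lever_pin','lever_grip','coupling_a','oil_bottle','clip_dish','clip_pack','tape_roll']:
    r=[finder.pinpoint(c,n) for c in('side','top')]
    print(n,[[(np.round(q['pixel'],1),round(q['confidence'],2)) for q in x[:3]] for x in r], end=' ')
    if r[0] and r[1]: print(*tri(a,r[0][0]['pixel'],b,r[1][0]['pixel']))
    else: print()
print(manip.get_state())
E
```

```text
423.5278727868483 -0.11026288174753428 [0.2047 0.8944 1.0048]
509.23771281740716 0.05927388460170874 [0.144  0.023  1.7879]
fixture [[(array([260.3, 215.6]), 0.74), (array([261.6, 238.2]), 0.58)], [(array([221.5, 253.8]), 0.48)]] [0.4231 0.2027 0.263 ] 0.13009858928662657
seat [[], [(array([413.2, 263.6]), 0.67), (array([228.8, 191.2]), 0.56)]] 
turn_grip [[(array([268.8, 249.3]), 0.7)], [(array([228.7, 225.8]), 0.62)]] [0.4764 0.1838 0.1132] 0.002403889106413891
carrier [[(array([260.2, 215.7]), 0.72)], [(array([264., 208.]), 0.91)]] [0.544  0.0681 0.1113] 0.007586505828817535
bow_handle [[(array([259.6, 195.4]), 0.92), (array([347.3, 157.9]), 0.54), (array([227.3, 232. ]), 0.45)], [(array([263. , 198.3]), 0.61)]] [0.5499 0.0691 0.1947] 0.005237159920326702
keeper [[(array([233.7, 223.5]), 0.92), (array([190.6, 361.8]), 0.17)], [(array([238.3, 188.6]), 0.73)]] [0.5949 0.1542 0.1461] 0.0022998580063540285
claw_bar [[(array([230.5, 229.7]), 0.47), (array([258.5, 195.1]), 0.46)], [(array([228.1, 191.6]), 0.52)]] [0.585  0.1876 0.156 ] 0.005606455438034412
lever_pin [[(array([238.5, 233
[... 755 characters left out ...]
2.5]), 0.69)]] [ 0.3963  0.3964 -0.0042] 0.0011368509170642913
tape_roll [[(array([295.8, 141.7]), 0.62)], [(array([413.9, 197.9]), 0.79)]] [ 0.6091 -0.4666  0.0138] 0.011669153943820232
{'t': 1.5, 'qpos': array([66.3194, 33.8749,  2.7715, 92.1593, -1.9075, 54.0108, -1.9283]), 'dq': array([ 0.0637,  0.0429,  0.0406,  0.0041, -0.0057, -0.0517,  0.091 ]), 'joint_torque': array([  0.0002, -54.864 ,   1.5462, -19.8528,   0.0093,   0.0016,
         0.    ]), 'ee_pos': array([ 0.228 , -0.6883,  0.2026]), 'tool_rot': array([179.9988,   0.001 ,  18.3295]), 'force': array([ 0.1166, -0.5987,  0.4289]), 'torque': array([-0.0274,  0.008 ,  0.0275]), 'grasp_force': 0.0, 'finger_gap': 0.08530356141095405}
```

View pictures.

View pics/s0.png

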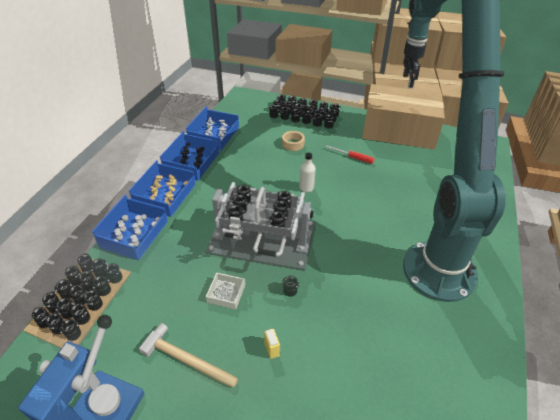

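View pics/t0.png

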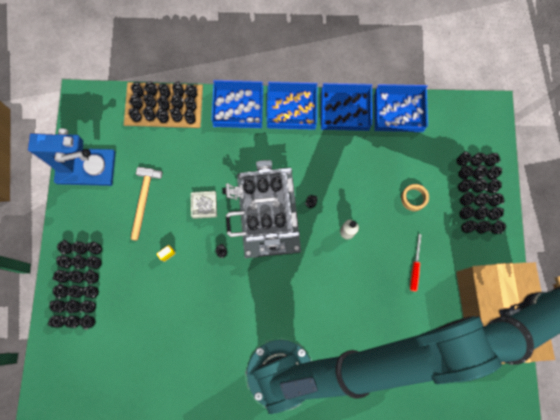

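```bash
cat > m.py <<'E'
from h import *
def pts(s,q,b):
    d=lambda a:np.array([0,np.sin(a),-np.cos(a)])
    P=dict(bow_handle=[0,s,.196],keeper=[.055,.0815+s,.145],turn_grip=[-.05,.14,.105],lever_pin=[.055,.088,.110],carrier=[0,s,.118])
    P={k:np.array(v) for k,v in P.items()}; lp=P['lever_pin']
    P['lever_grip']=lp+.06*d(q+.785); bp=lp+.018*d(q-.096); t=.043+q-b
    P['claw_bar']=bp+.052*np.array([0,-np.sin(t),np.cos(t)])
    for i,(x,y) in enumerate([(-1,-1),(-1,1),(1,1),(1,-1)]): P['c%d'%i]=np.array([.155*x,.1*y,.012])
    return P
def W(p,X):
    c,s=np.cos(p[2]),np.sin(p[2]); return np.array([p[0]+c*X[0]-s*X[1],p[1]+s*X[0]+c*X[1],X[2]])
E
python3 - <<'E'
from m import *
import json
np.set_printoptions(precision=4,suppress=True)
ims=dict(side=get_image('side'),top=get_image('top'))
obs=[]
for n in ['turn_grip','bow_handle','keeper','claw_bar','lever_pin','lever_grip','carrier']:
    for c in ims:
        for q in finder.pinpoint(c,n)[:1]: obs.append((c,n,np.array(q['pixel']),q['confidence']))
def res(p,per=False):
    P=pts(p[3],p[4],1.95); r=[(proj(ims[c],W(p,P[n]))-x)*np.sqrt(w) for c,n,x,w in obs]
    r.append(np.array([(p[3]-.011)/.001,(p[4]-1.6)/.08])*.7); return r if per else np.concatenate(r)
f=least_squares(res,[.55,.05,0,.011,1.6],loss='soft_l1',x_scale=[.01,.01,.05,.001,.1])
print(f.x)
for o,r in zip(obs,res(f.x,True)): print(o[0],o[1],r)
json.dump(list(f.x),open('p.json','w'))
P=pts(f.x[3],f.x[4],1.95)
for c,(x,y,w,h) in dict(side=(195,170,133,100),top=(213,155,107,110)).items():
    k=6 if c=='side' else 5
    im=cv2.resize(np.ascontiguousarray(ims[c]['pixels'][y:y+h,x:x+w,::-1]),None,fx=k,fy=k,interpolation=cv2.INTER_CUBIC)
    for n,X in P.items():
        u=(proj(ims[c],W(f.x,X))-[x,y]+.5)*k; u=tuple(int(v) for v in u)
        cv2.drawMarker(im,u,(0,0,255),0,10,1); cv2.putText(im,n[:9],u,0,.35,(0,255,255),1)
    cv2.imwrite('pics/o_%s.png'%c,im)
E
```

```text
[0.5478 0.0555 0.1326 0.0112 1.4935]
side turn_grip [-0.8578 -1.0426]
top turn_grip [-4.3182 -0.5527]
top bow_handle [ 0.8526 -0.1073]
side keeper [-0.7212  0.1605]
top keeper [-1.057   1.8723]
side claw_bar [ 1.0364 -0.129 ]
top claw_bar [-0.4356  1.2926]
side lever_pin [ 0.474  -1.3886]
top lever_pin [-0.8795 -1.0452]
side lever_grip [ 0.7021 -0.9464]
top lever_grip [-0.9907  0.0895]
side carrier [1.3308 0.891 ]
top carrier [ 4.7516 -1.0178]
```

View pics/o_side.png

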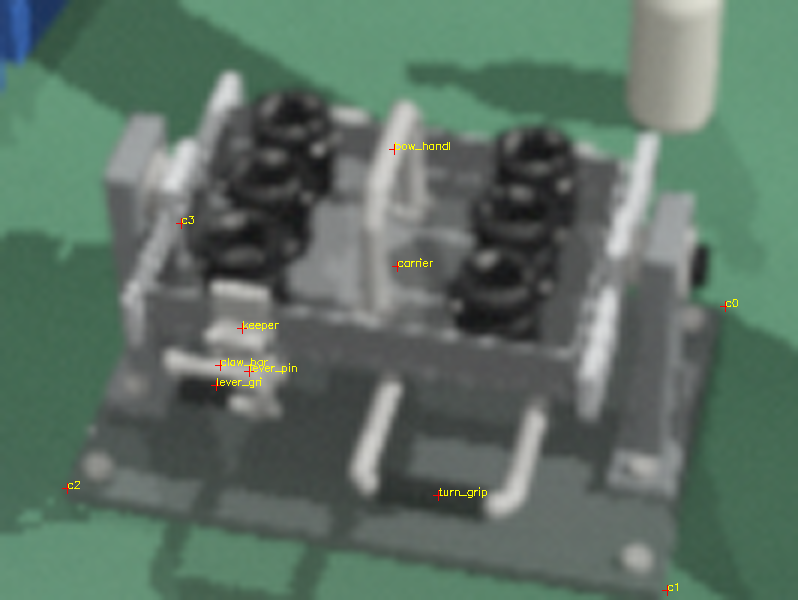

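View pics/o_top.png

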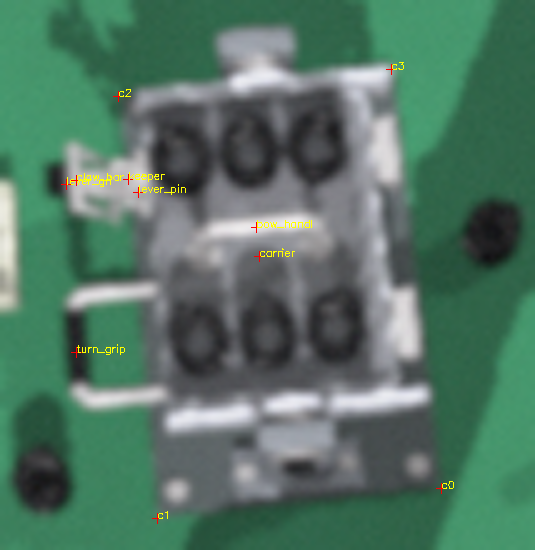

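```bash
cat > edge.py <<'E'
from m import *
import json
from scipy.ndimage import map_coordinates
np.set_printoptions(precision=4,suppress=True)
ims=dict(side=get_image('side'),top=get_image('top'))
p0=json.load(open('p.json'))
E={'top':[((-.155,-.1,0),(-.155,.1,0)),((-.155,.1,.012),(.155,.1,.012)),((-.155,-.1,.012),(.155,-.1,.012)),((.155,-.1,.012),(.155,.1,.012))],
 'side':[((-.155,-.1,.012),(-.155,.1,.012)),((-.155,.1,0),(.155,.1,0)),((.155,-.1,.012),(.155,.1,.012))]}
def run(cams,p):
  for it in range(3):
    S=[]
    for c in cams:
      I=ims[c]['pixels'].astype(float); r=2*I[...,1]/(I[...,0]+I[...,2]+1)
      for ei,(A,B) in enumerate(E[c]):
        for t in np.linspace(.03,.97,40):
            X=np.array(A)*(1-t)+np.array(B)*t; u=proj(ims[c],W(p,X)); v=proj(ims[c],W(p,X+(np.array(B)-A)*.02))
            o=proj(ims[c],W(p,X*[1.02,1.02,1]))
            d=(v-u)/np.linalg.norm(v-u); n=np.array([-d[1],d[0]]); n*=np.sign(n@(o-u))
            k=np.arange(-4,4.01,.1); L=map_coordinates(r,[u[1]+k*n[1],u[0]+k*n[0]],order=1)
            if L[:15].mean()>1.12 or L[-15:].mean()<1.25: continue
            th=(L[:15].mean()+L[-15:].mean())/2; j=np.where((L[:-1]<th)&(L[1:]>=th))[0]
            if len(j)!=1: continue
            S.append((c,ei,X,u+n*k[j[0]],n))
    f=least_squares(lambda q:[(proj(ims[c],W(q,X))-m)@n for c,_,X,m,n in S],p[:3],loss='soft_l1',f_scale=.3,x_scale=[.01,.01,.05]); p=list(f.x)
  rr=np.array([(proj(ims[c],W(p,X))-m)@n for c,_,X,m,n in S])
  print(cams,np.array(p),[(c,e,sum(1 for s in S if s[:2]==(c,e)),np.round(np.median([x for x,s in zip(rr,S) if s[:2]==(c,e)]),2)) for c in cams for e in range(len(E[c])) if any(s[:2]==(c,e) for s in S)])
  return p
a=run(['top'],p0);run(['side'],p0);p=run(['top','side'],p0)
P=pts(.011,1.5,1.95)
print({c:{n:np.round(proj(ims[c],W(p,P[n])),1) for n in('turn_grip','bow_handle','keeper')} for c in ims})
json.dump(list(p)+[.011,1.5],open('p.json','w'))
E
python3 edge.py
```

```text
['top'] [0.5514 0.0549 0.1307] [('top', 0, 40, np.float64(-0.2)), ('top', 1, 30, np.float64(-0.1)), ('top', 2, 40, np.float64(-0.11)), ('top', 3, 29, np.float64(-0.7))]
['side'] [0.55   0.0544 0.1311] [('side', 0, 40, np.float64(0.01)), ('side', 1, 40, np.float64(-0.0)), ('side', 2, 24, np.float64(0.04))]
['top', 'side'] [0.5505 0.0547 0.1314] [('top', 0, 40, np.float64(0.0)), ('top', 1, 30, np.float64(-0.19)), ('top', 2, 40, np.float64(-0.09)), ('top', 3, 29, np.float64(-1.0)), ('side', 0, 40, np.float64(-0.19)), ('side', 1, 40, np.float64(0.01)), ('side', 2, 24, np.float64(0.2))]
{'side': {'turn_grip': array([266.8, 251.6]), 'bow_handle': array([259.4, 194.1]), 'keeper': array([234.1, 223.7])}, 'top': {'turn_grip': array([228.1, 224.1]), 'bow_handle': array([264.2, 199.3]), 'keeper': array([238.5, 189.6])}}
```

```bash
cat > d.py <<'E'
import sys; from m import *
import json
np.set_printoptions(precision=4,suppress=True)
p=json.load(open('p.json'))
st=manip.get_state(); R=Ro.from_euler('xyz',st['tool_rot'],degrees=True).as_matrix(); e=np.array(st['ee_pos'])
c,s=np.cos(p[2]),np.sin(p[2]); F=np.array([[c,s,0],[-s,c,0],[0,0,1]])
print('t',round(st['t'],2),'fix mm',1e3*(F@(e-[p[0],p[1],0])),'rot',np.array(st['tool_rot']),'gap',round(1e3*st['finger_gap'],1),'grip',round(st['grasp_force'],1),'F fix',F@st['force'],'q',np.array(st['qpos']))
a=[float(v) for v in sys.argv[1:]]
if a:
    T=W(p,np.array(a[:3])/1e3); print('units tool xyz',R.T@(T-e)/.2)
    if len(a)>3:
        Rt=Ro.from_euler('xyz',[180,0,np.degrees(p[2])+a[3]],degrees=True).as_matrix()
        print('rot units',Ro.from_matrix(R.T@Rt).as_rotvec()/np.pi)
E
python3 d.py 0 11 300 90
python3 - <<'E'
from m import *
import json
p=json.load(open('p.json'));c,s=np.cos(p[2]),np.sin(p[2]);F=np.array([[c,s,0],[-s,c,0],[0,0,1]])
b=get_image('top')
for n,u,z in [('bottle',(349,230),.1),('cb',(312,201),.045),('ca',(222,251),.045)]: print(n,F@(atz(b,u,z)-[p[0],p[1],0]))
E
```

```text
t 2.4 fix mm [-417.0936 -694.2654  202.603 ] rot [179.9967   0.0006  18.3234] gap 85.5 grip 0.0 F fix [-0.0481 -1.05    0.3721] q [66.3195 33.8738  2.7737 92.1591 -1.9093 54.01   -1.9314]
units tool xyz [ 2.709  -3.0733 -0.4872]
rot units [ 0.    0.   -0.44]
bottle [-0.11144897 -0.26346015  0.1       ]
cb [ 0.01491884 -0.15717695  0.045     ]
ca [-0.12929296  0.1728226   0.045     ]
```

Emit:
{"fn": "send_rows", "kwargs": {"plan": [{"z": -0.1,"x": 0.06,"y": -0.07,"gripper": 0.4},{"z": -0.1,"x": 0.13,"y": -0.15,"gripper": 0.4},{"z": -0.1,"x": 0.14,"y": -0.16,"gripper": 0.4},{"z": -0.1,"x": 0.14,"y": -0.16,"gripper": 0.4},{"z": -0.1,"x": 0.14,"y": -0.16,"gripper": 0.4},{"x": 0.14,"y": -0.16,"gripper": 0.4},{"x": 0.14,"y": -0.16,"gripper": 0.4},{"x": 0.14,"y": -0.16,"gripper": 0.4},{"x": 0.14,"y": -0.16,"gripper": 0.4},{"x": 0.14,"y": -0.16,"gripper": 0.4}]}}

```text
invalid input at $.plan[0]: expected keys gripper, x, y, z, rx, ry, rz
```

Emit:
{"fn": "send_rows", "kwargs": {"plan": [{"x": 0.14,"y": -0.16,"gripper": 0.4},{"x": 0.14,"y": -0.16,"gripper": 0.4},{"x": 0.14,"y": -0.16,"gripper": 0.4},{"x": 0.14,"y": -0.16,"gripper": 0.4},{"x": 0.14,"y": -0.16,"gripper": 0.4},{"x": 0.14,"y": -0.16,"gripper": 0.4},{"x": 0.14,"y": -0.16,"gripper": 0.4},{"x": 0.14,"y": -0.16,"gripper": 0.4},{"x": 0.14,"y": -0.16,"gripper": 0.4},{"x": 0.13,"y": -0.13,"gripper": 0.4}]}}

```text
invalid input at $.plan[0]: expected keys gripper, x, y, z, rx, ry, rz
```

Emit:
{"fn": "send_rows", "kwargs": {"plan": [{"rz": -0.044},{"rz": -0.044},{"rz": -0.044},{"rz": -0.044},{"rz": -0.044},{"rz": -0.044},{"rz": -0.044},{"rz": -0.044},{"rz": -0.044},{"rz": -0.044}]}}

```text
invalid input at $.plan[0]: expected keys gripper, x, y, z, rx, ry, rz
```

```bash
python3 d.py 0 11 177 90
```

```text
t 2.45 fix mm [-417.1019 -694.2303  202.6011] rot [-179.9992    0.0012   18.3258] gap 85.2 grip 0.0 F fix [ 0.1987 -0.5499  0.1955] q [66.3203 33.8731  2.772  92.1608 -1.9076 54.0132 -1.9306]
units tool xyz [ 2.7091 -3.0731  0.128 ]
rot units [-0.    0.   -0.44]
```

All seven keys are needed per row.

Emit:
{"fn": "send_rows", "kwargs": {"plan": [{"x": 0.06,"y": -0.07,"z": -0.1,"rx": 0,"ry": 0,"rz": 0,"gripper": 0.4},{"x": 0.13,"y": -0.15,"z": -0.1,"rx": 0,"ry": 0,"rz": 0,"gripper": 0.4},{"x": 0.14,"y": -0.16,"z": -0.1,"rx": 0,"ry": 0,"rz": 0,"gripper": 0.4},{"x": 0.14,"y": -0.16,"z": -0.1,"rx": 0,"ry": 0,"rz": 0,"gripper": 0.4},{"x": 0.14,"y": -0.16,"z": -0.1,"rx": 0,"ry": 0,"rz": 0,"gripper": 0.4},{"x": 0.14,"y": -0.16,"z": 0,"rx": 0,"ry": 0,"rz": 0,"gripper": 0.4},{"x": 0.14,"y": -0.16,"z": 0,"rx": 0,"ry": 0,"rz": 0,"gripper": 0.4},{"x": 0.14,"y": -0.16,"z": 0,"rx": 0,"ry": 0,"rz": 0,"gripper": 0.4},{"x": 0.14,"y": -0.16,"z": 0,"rx": 0,"ry": 0,"rz": 0,"gripper": 0.4},{"x": 0.14,"y": -0.16,"z": 0,"rx": 0,"ry": 0,"rz": 0,"gripper": 0.4}], "squeeze": 40}}

```text
t: 3.45
ee_pos: [0.3828, -0.3195, 0.303]
tool_rot: [180.0, -0.0, 18.3]
force: [0.7, -0.8, -0.7]
finger_gap: 0.0338
grasp_force: 0.0
```

Emit:
{"fn": "send_rows", "kwargs": {"plan": [{"x": 0.14,"y": -0.16,"z": 0,"rx": 0,"ry": 0,"rz": 0,"gripper": 0.4},{"x": 0.14,"y": -0.16,"z": 0,"rx": 0,"ry": 0,"rz": 0,"gripper": 0.4},{"x": 0.14,"y": -0.16,"z": 0,"rx": 0,"ry": 0,"rz": 0,"gripper": 0.4},{"x": 0.14,"y": -0.16,"z": 0,"rx": 0,"ry": 0,"rz": 0,"gripper": 0.4},{"x": 0.14,"y": -0.16,"z": 0,"rx": 0,"ry": 0,"rz": 0,"gripper": 0.4},{"x": 0.14,"y": -0.16,"z": 0,"rx": 0,"ry": 0,"rz": 0,"gripper": 0.4},{"x": 0.14,"y": -0.16,"z": 0,"rx": 0,"ry": 0,"rz": 0,"gripper": 0.4},{"x": 0.14,"y": -0.16,"z": 0,"rx": 0,"ry": 0,"rz": 0,"gripper": 0.4},{"x": 0.14,"y": -0.16,"z": 0,"rx": 0,"ry": 0,"rz": 0,"gripper": 0.4},{"x": 0.13,"y": -0.13,"z": 0,"rx": 0,"ry": 0,"rz": 0,"gripper": 0.4}]}}

```text
t: 4.45
ee_pos: [0.5479, 0.0669, 0.3029]
tool_rot: [-180.0, -0.0, 18.4]
force: [0.5, -0.0, -0.3]
finger_gap: 0.0344
grasp_force: 0.0
```

Emit:
{"fn": "send_rows", "kwargs": {"plan": [{"x": 0,"y": 0,"z": 0,"rx": 0,"ry": 0,"rz": -0.044,"gripper": 0.4},{"x": 0,"y": 0,"z": 0,"rx": 0,"ry": 0,"rz": -0.044,"gripper": 0.4},{"x": 0,"y": 0,"z": 0,"rx": 0,"ry": 0,"rz": -0.044,"gripper": 0.4},{"x": 0,"y": 0,"z": 0,"rx": 0,"ry": 0,"rz": -0.044,"gripper": 0.4},{"x": 0,"y": 0,"z": 0,"rx": 0,"ry": 0,"rz": -0.044,"gripper": 0.4},{"x": 0,"y": 0,"z": 0,"rx": 0,"ry": 0,"rz": -0.044,"gripper": 0.4},{"x": 0,"y": 0,"z": 0,"rx": 0,"ry": 0,"rz": -0.044,"gripper": 0.4},{"x": 0,"y": 0,"z": 0,"rx": 0,"ry": 0,"rz": -0.044,"gripper": 0.4},{"x": 0,"y": 0,"z": 0,"rx": 0,"ry": 0,"rz": -0.044,"gripper": 0.4},{"x": 0,"y": 0,"z": 0,"rx": 0,"ry": 0,"rz": -0.044,"gripper": 0.4}]}}

```text
t: 5.45
ee_pos: [0.5475, 0.0642, 0.3027]
tool_rot: [180.0, 0.0, 97.8]
force: [0.9, -0.2, 0.2]
finger_gap: 0.0342
grasp_force: 0.0
```

```bash
python3 d.py 0 11 177 90
```

```text
t 5.45 fix mm [ -1.6953   9.8499 302.7327] rot [179.9869   0.0146  97.8338] gap 34.2 grip 0.0 F fix [ 0.8713 -0.3551  0.2126] q [ 15.2855  17.7513 -33.9284 107.3778  11.5619  58.2639 -15.667 ]
units tool xyz [0.0059 0.0084 0.6287]
rot units [0.0001 0.0001 0.0017]
```

Emit:
{"fn": "send_rows", "kwargs": {"plan": [{"x": 0.006,"y": 0.008,"z": 0.08,"rx": 0,"ry": 0,"rz": 0.0017,"gripper": 0.4},{"x": 0,"y": 0,"z": 0.08,"rx": 0,"ry": 0,"rz": 0,"gripper": 0.4},{"x": 0,"y": 0,"z": 0.08,"rx": 0,"ry": 0,"rz": 0,"gripper": 0.4},{"x": 0,"y": 0,"z": 0.08,"rx": 0,"ry": 0,"rz": 0,"gripper": 0.4},{"x": 0,"y": 0,"z": 0.08,"rx": 0,"ry": 0,"rz": 0,"gripper": 0.4},{"x": 0,"y": 0,"z": 0.08,"rx": 0,"ry": 0,"rz": 0,"gripper": 0.4},{"x": 0,"y": 0,"z": 0.08,"rx": 0,"ry": 0,"rz": 0,"gripper": 0.4},{"x": 0,"y": 0,"z": 0.06,"rx": 0,"ry": 0,"rz": 0,"gripper": 0.4},{"x": 0,"y": 0,"z": 0,"rx": 0,"ry": 0,"rz": 0,"gripper": 0.4},{"x": 0,"y": 0,"z": 0,"rx": 0,"ry": 0,"rz": 0,"gripper": 0.4}]}}

```text
t: 6.45
ee_pos: [0.5491, 0.0659, 0.1788]
tool_rot: [180.0, -0.0, 97.2]
force: [-0.5, -0.2, 0.8]
finger_gap: 0.0339
grasp_force: 0.0
```

Emit:
{"fn": "send_rows", "kwargs": {"plan": [{"x": 0,"y": 0,"z": 0,"rx": 0,"ry": 0,"rz": 0,"gripper": 0},{"x": 0,"y": 0,"z": 0,"rx": 0,"ry": 0,"rz": 0,"gripper": 0},{"x": 0,"y": 0,"z": 0,"rx": 0,"ry": 0,"rz": 0,"gripper": 0},{"x": 0,"y": 0,"z": 0,"rx": 0,"ry": 0,"rz": 0,"gripper": 0},{"x": 0,"y": 0,"z": 0,"rx": 0,"ry": 0,"rz": 0,"gripper": 0},{"x": 0,"y": 0,"z": 0,"rx": 0,"ry": 0,"rz": 0,"gripper": 0},{"x": 0,"y": 0,"z": 0,"rx": 0,"ry": 0,"rz": 0,"gripper": 0},{"x": 0,"y": 0,"z": 0,"rx": 0,"ry": 0,"rz": 0,"gripper": 0},{"x": 0,"y": 0,"z": 0,"rx": 0,"ry": 0,"rz": 0,"gripper": 0},{"x": 0,"y": 0,"z": 0,"rx": 0,"ry": 0,"rz": 0,"gripper": 0}]}}

```text
t: 7.45
ee_pos: [0.5489, 0.0658, 0.1786]
tool_rot: [-180.0, 0.0, 97.2]
force: [-0.5, -0.1, 0.7]
finger_gap: 0.0
grasp_force: 0.0
```

```bash
python3 d.py 0 11 177 90
```

```text
t 7.45 fix mm [ -0.0785  11.2083 178.5712] rot [-179.9965    0.0003   97.2129] gap 0.0 grip 0.0 F fix [-0.5636 -0.075   0.6578] q [ 11.3054  25.9271 -30.4949 114.8058  18.6242  44.0063 -23.016 ]
units tool xyz [-0.001   0.0004  0.0079]
rot units [-0.      0.     -0.0018]
```

Run:
```python
from m import *
ims=dict(side=get_image('side'),top=get_image('top'))
L=[]
for c,(x,y,w,h) in dict(side=(205,160,100,100),top=(213,155,100,100)).items():
    L.append(cv2.resize(np.ascontiguousarray(ims[c]['pixels'][y:y+h,x:x+w,::-1]),None,fx=4,fy=4,interpolation=cv2.INTER_CUBIC))
cv2.imwrite('pics/a1.png',np.hstack(L))
for c in ims: print(c,[(q['pixel'],q['confidence']) for q in finder.pinpoint(c,'bow_handle')], proj(ims[c],manip.get_state()['ee_pos']))
```

```text
side [([259.5, 196.0], 0.75)] [259.58819958 198.61299037]
top [([262.3, 198.2], 0.95), ([412.8, 197.4], 0.44), ([142.5, 206.3], 0.22)] [264.21895589 200.64608101]
```

View pics/a1.png

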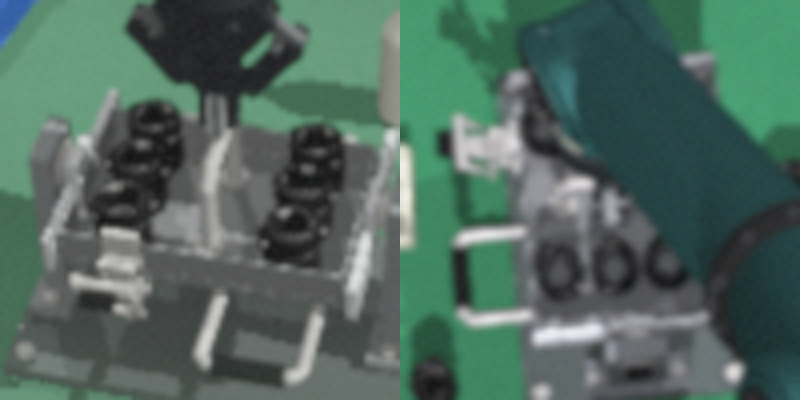

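Run:
```python
from m import *
import json
p=json.load(open('p.json'))
im=get_image('side'); x,y,w,h=225,165,75,60;k=10
I=cv2.resize(np.ascontiguousarray(im['pixels'][y:y+h,x:x+w,::-1]),None,fx=k,fy=k,interpolation=cv2.INTER_CUBIC)
e=np.array(manip.get_state()['ee_pos'])
D={'tcp':e,'+19':e+[0,0,.019],'+54':e+[0,0,.073]}
for i,yy in enumerate((-.028,0,.028)): D['b%d'%i]=W(p,[0,.011+yy,.196])
D['bt']=W(p,[0,.011,.202])
for n,X in D.items():
    u=tuple(int(v) for v in (proj(im,X)-[x,y]+.5)*k); cv2.drawMarker(I,u,(0,0,255),0,12,1); cv2.putText(I,n,u,0,.4,(0,255,255),1)
cv2.imwrite('pics/a2.png',I)
```

```text
(no output)
```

View pics/a2.png

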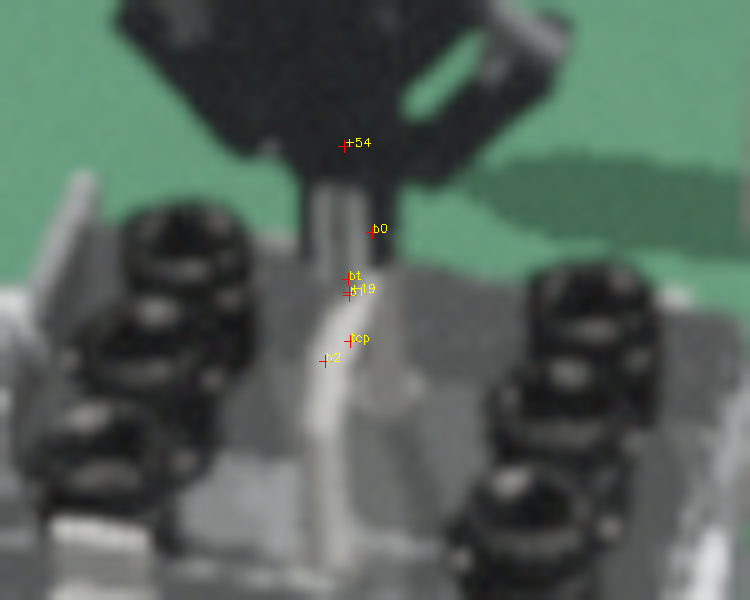

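Run:
```python
from h import *
im=get_image('side'); s=cv2.imread('pics/s0.png')
for z in(.203,.216,.227,.24): print(z,proj(im,np.array([.228,-.688,z])))
c=s[55:95,395:430]; cv2.imwrite('pics/c0.png',cv2.resize(c,None,fx=14,fy=14,interpolation=cv2.INTER_CUBIC))
```

```text
0.203 [404.84848601  90.8597437 ]
0.216 [405.4868684   87.89813281]
0.227 [406.03058932  85.37058786]
0.24 [406.67737037  82.35777852]
```

View pics/c0.png

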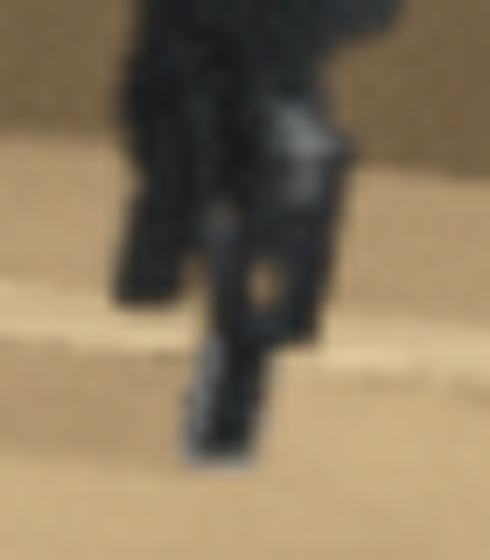

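Emit:
{"fn": "send_rows", "kwargs": {"plan": [{"x": 0,"y": 0,"z": 0,"rx": 0,"ry": 0,"rz": 0,"gripper": 0.4},{"x": 0,"y": 0,"z": 0,"rx": 0,"ry": 0,"rz": 0,"gripper": 0.4},{"x": 0,"y": 0,"z": 0,"rx": 0,"ry": 0,"rz": 0,"gripper": 0.4},{"x": 0,"y": 0,"z": 0.03,"rx": 0,"ry": 0,"rz": 0,"gripper": 0.4},{"x": 0,"y": 0,"z": 0.04,"rx": 0,"ry": 0,"rz": 0,"gripper": 0.4},{"x": 0,"y": 0,"z": 0.04,"rx": 0,"ry": 0,"rz": 0,"gripper": 0.4},{"x": 0,"y": 0,"z": 0,"rx": 0,"ry": 0,"rz": 0,"gripper": 0.4},{"x": 0,"y": 0,"z": 0,"rx": 0,"ry": 0,"rz": 0,"gripper": 0},{"x": 0,"y": 0,"z": 0,"rx": 0,"ry": 0,"rz": 0,"gripper": 0},{"x": 0,"y": 0,"z": 0,"rx": 0,"ry": 0,"rz": 0,"gripper": 0}]}}

```text
t: 8.75
ee_pos: [0.5491, 0.0659, 0.1566]
tool_rot: [180.0, -0.0, 97.2]
force: [0.9, 1.1, -3.9]
finger_gap: 0.0101
grasp_force: 38.9
```

Emit:
{"fn": "send_rows", "kwargs": {"plan": [{"x": 0,"y": 0,"z": 0,"rx": 0,"ry": 0,"rz": 0,"gripper": 0},{"x": 0,"y": 0,"z": 0,"rx": 0,"ry": 0,"rz": 0,"gripper": 0},{"x": 0,"y": 0,"z": 0,"rx": 0,"ry": 0,"rz": 0,"gripper": 0},{"x": 0,"y": 0,"z": 0,"rx": 0,"ry": 0,"rz": 0,"gripper": 0},{"x": 0,"y": 0,"z": 0,"rx": 0,"ry": 0,"rz": 0,"gripper": 0},{"x": 0,"y": 0,"z": 0,"rx": 0,"ry": 0,"rz": 0,"gripper": 0},{"x": 0,"y": 0,"z": 0,"rx": 0,"ry": 0,"rz": 0,"gripper": 0},{"x": 0,"y": 0,"z": 0,"rx": 0,"ry": 0,"rz": 0,"gripper": 0},{"x": 0,"y": 0,"z": 0,"rx": 0,"ry": 0,"rz": 0,"gripper": 0},{"x": 0,"y": 0,"z": 0,"rx": 0,"ry": 0,"rz": 0,"gripper": 0}]}}

```text
t: 9.75
ee_pos: [0.5489, 0.0658, 0.1566]
tool_rot: [-180.0, -0.0, 97.2]
force: [0.7, 0.0, -3.0]
finger_gap: 0.0102
grasp_force: 38.9
```

```bash
python3 d.py
```

```text
t 9.75 fix mm [ -0.1057  11.2729 156.5583] rot [-179.9951   -0.0016   97.2228] gap 10.2 grip 38.9 F fix [ 0.7345 -0.0736 -3.0284] q [ 10.404   27.568  -29.5164 115.8612  20.126   41.4938 -24.3741]
```

Emit:
{"fn": "send_rows", "kwargs": {"plan": [{"x": -0.01,"y": 0,"z": 0,"rx": 0,"ry": 0,"rz": 0,"gripper": 0},{"x": -0.01,"y": 0,"z": 0,"rx": 0,"ry": 0,"rz": 0,"gripper": 0},{"x": -0.01,"y": 0,"z": 0,"rx": 0,"ry": 0,"rz": 0,"gripper": 0},{"x": -0.01,"y": 0,"z": 0,"rx": 0,"ry": 0,"rz": 0,"gripper": 0},{"x": 0,"y": 0,"z": 0,"rx": 0,"ry": 0,"rz": 0,"gripper": 0},{"x": 0,"y": 0,"z": 0,"rx": 0,"ry": 0,"rz": 0,"gripper": 0},{"x": 0,"y": 0,"z": 0,"rx": 0,"ry": 0,"rz": 0,"gripper": 0},{"x": 0,"y": 0,"z": 0,"rx": 0,"ry": 0,"rz": 0,"gripper": 0},{"x": 0,"y": 0,"z": 0,"rx": 0,"ry": 0,"rz": 0,"gripper": 0},{"x": 0,"y": 0,"z": 0,"rx": 0,"ry": 0,"rz": 0,"gripper": 0}]}}

```text
t: 10.75
ee_pos: [0.5499, 0.0573, 0.1566]
tool_rot: [-180.0, 0.0, 97.2]
force: [-0.3, -1.1, -1.5]
finger_gap: 0.0105
grasp_force: 39.1
```

```bash
python3 d.py
```

```text
t 10.75 fix mm [ -0.2586   2.7036 156.5698] rot [-179.9763    0.0421   97.2002] gap 10.5 grip 39.1 F fix [-0.4258 -1.097  -1.4914] q [ 11.2297  27.5666 -29.4681 115.8472  20.1433  41.5277 -23.5379]
```

Emit:
{"fn": "send_rows", "kwargs": {"plan": [{"x": -0.005,"y": 0,"z": 0,"rx": 0,"ry": 0,"rz": 0,"gripper": 0},{"x": -0.005,"y": 0,"z": 0,"rx": 0,"ry": 0,"rz": 0,"gripper": 0},{"x": -0.005,"y": 0,"z": 0,"rx": 0,"ry": 0,"rz": 0,"gripper": 0},{"x": -0.005,"y": 0,"z": 0,"rx": 0,"ry": 0,"rz": 0,"gripper": 0},{"x": 0,"y": 0,"z": 0,"rx": 0,"ry": 0,"rz": 0,"gripper": 0},{"x": 0,"y": 0,"z": 0,"rx": 0,"ry": 0,"rz": 0,"gripper": 0},{"x": 0,"y": 0,"z": 0,"rx": 0,"ry": 0,"rz": 0,"gripper": 0},{"x": 0,"y": 0,"z": 0,"rx": 0,"ry": 0,"rz": 0,"gripper": 0},{"x": 0,"y": 0,"z": 0,"rx": 0,"ry": 0,"rz": 0,"gripper": 0},{"x": 0,"y": 0,"z": 0,"rx": 0,"ry": 0,"rz": 0,"gripper": 0}]}}

```text
t: 11.75
ee_pos: [0.5504, 0.0545, 0.1568]
tool_rot: [180.0, -0.0, 97.2]
force: [-1.6, 4.0, 0.3]
finger_gap: 0.0105
grasp_force: 39.3
```

```bash
python3 d.py
```

```text
t 11.75 fix mm [ -0.0871  -0.1833 156.7523] rot [179.9869  -0.0315  97.2462] gap 10.5 grip 39.3 F fix [-1.0239  4.1335  0.2738] q [ 11.619   27.5658 -29.5299 115.8307  20.0882  41.5    -23.1125]
```

Emit:
{"fn": "send_rows", "kwargs": {"plan": [{"x": -0.005,"y": 0,"z": 0,"rx": 0,"ry": 0,"rz": 0,"gripper": 0},{"x": -0.005,"y": 0,"z": 0,"rx": 0,"ry": 0,"rz": 0,"gripper": 0},{"x": -0.005,"y": 0,"z": 0,"rx": 0,"ry": 0,"rz": 0,"gripper": 0},{"x": 0,"y": 0,"z": 0,"rx": 0,"ry": 0,"rz": 0,"gripper": 0},{"x": 0,"y": 0,"z": 0,"rx": 0,"ry": 0,"rz": 0,"gripper": 0},{"x": 0,"y": 0,"z": 0,"rx": 0,"ry": 0,"rz": 0,"gripper": 0},{"x": 0,"y": 0,"z": 0,"rx": 0,"ry": 0,"rz": 0,"gripper": 0},{"x": 0,"y": 0,"z": 0,"rx": 0,"ry": 0,"rz": 0,"gripper": 0},{"x": 0,"y": 0,"z": 0,"rx": 0,"ry": 0,"rz": 0,"gripper": 0},{"x": 0,"y": 0,"z": 0,"rx": 0,"ry": 0,"rz": 0,"gripper": 0}]}}

```text
t: 12.75
ee_pos: [0.5505, 0.0539, 0.1572]
tool_rot: [180.0, -0.2, 97.3]
force: [-3.5, 7.8, 3.3]
finger_gap: 0.0102
grasp_force: 39.6
```

```bash
python3 d.py
```

```text
t 12.75 fix mm [ -0.1036  -0.7289 157.2263] rot [179.9659  -0.1911  97.2985] gap 10.2 grip 39.6 F fix [-2.407   8.141   3.3255] q [ 11.885   27.5465 -29.679  115.8165  19.9309  41.4925 -22.8055]
```

Emit:
{"fn": "send_rows", "kwargs": {"plan": [{"x": 0.01,"y": 0,"z": 0,"rx": 0,"ry": 0,"rz": 0,"gripper": 0.35},{"x": 0,"y": 0,"z": 0,"rx": 0,"ry": 0,"rz": 0,"gripper": 0.4},{"x": 0,"y": 0,"z": 0,"rx": 0,"ry": 0,"rz": 0,"gripper": 0.4},{"x": 0,"y": 0,"z": 0,"rx": 0,"ry": 0,"rz": 0,"gripper": 0.4},{"x": 0,"y": 0,"z": -0.05,"rx": 0,"ry": 0,"rz": 0,"gripper": 0.4},{"x": 0,"y": 0,"z": -0.1,"rx": 0,"ry": 0,"rz": 0,"gripper": 0.4},{"x": 0,"y": 0,"z": -0.15,"rx": 0,"ry": 0,"rz": 0,"gripper": 0.4},{"x": 0,"y": -0.1,"z": -0.1,"rx": 0,"ry": 0,"rz": 0,"gripper": 0},{"x": 0,"y": -0.2,"z": 0,"rx": 0,"ry": 0,"rz": 0,"gripper": 0},{"x": 0,"y": -0.2,"z": 0,"rx": 0,"ry": 0,"rz": 0,"gripper": 0}]}}

```text
t: 13.75
ee_pos: [0.4516, 0.0404, 0.238]
tool_rot: [179.8, 0.0, 97.2]
force: [-0.2, -0.1, 0.2]
finger_gap: -0.0002
grasp_force: 0.0
```

```bash
python3 d.py -136 0 180 90
python3 - <<'E'
from m import *
import json
p=json.load(open('p.json'))
for c in('side','top'):
    im=get_image(c)
    for n in('bow_handle','keeper','carrier'): print(c,n,[(q['pixel'],round(q['confidence'],2)) for q in finder.pinpoint(c,n)[:1]],[proj(im,W(p,pts(s,1.5,1.95)[n])) for s in(0,.011)])
E
```

```text
t 13.75 fix mm [-99.9262  -1.147  237.9789] rot [179.8343   0.0053  97.2037] gap -0.2 grip 0.0 F fix [-0.2031 -0.0525  0.1656] q [ 18.6626  13.9163 -34.8737 122.7862  11.0436  46.0937 -15.8963]
units tool xyz [ 0.0047 -0.1812  0.2894]
rot units [ 0.0009  0.     -0.0018]
side bow_handle [([259.7, 193.4], 0.64)] [array([260.34713036, 191.550069  ]), array([259.43691078, 194.06130274])]
side keeper [([237.4, 223.2], 0.94)] [array([235.17218132, 220.95141493]), array([234.09215032, 223.68092744])]
side carrier [([264.5, 213.5], 0.85)] [array([260.96682525, 210.99691571]), array([260.10008669, 213.52159575])]
top bow_handle [([264.5, 198.1], 0.87)] [array([267.58699626, 198.94298728]), array([264.1922251 , 199.28529032])]
top keeper [([240.1, 188.4], 0.83)] [array([241.82889952, 189.29925333]), array([238.54482947, 189.6268892 ])]
top carrier [([263.0, 208.9], 0.81)] [array([267.86901143, 204.67378698]), array([264.62475391, 205.0020602 ])]
```

```bash
cat > shift.py <<'E'
from m import *
import json
p=json.load(open('p.json'))
for c,f in(('side','s0'),('top','t0')):
    im=get_image(c); new=im['pixels'][:,:,::-1]; old=cv2.imread('pics/%s.png'%f)
    for nm,X in dict(keeper=(.055,.085,.15),cpl1=(.062,.045,.165),cpl2=(.062,.0,.165),cpl3=(-.062,.045,.165),bow=(0,.03,.19)).items():
        u=proj(im,W(p,[X[0],X[1]+.011,X[2]])); e=proj(im,W(p,X))-u; x,y=np.round(u).astype(int); r=6
        k=8; g=lambda I,r:cv2.resize(I[y-r:y+r+1,x-r:x+r+1],None,fx=k,fy=k,interpolation=cv2.INTER_CUBIC)
        m=cv2.matchTemplate(g(np.ascontiguousarray(new),r+6),g(old,r),cv2.TM_CCOEFF_NORMED); _,v,_,l=cv2.minMaxLoc(m)
        print(c,nm,'exp',e.round(1),'got',np.round(np.array(l)/k-6,1),round(v,2))
E
python3 shift.py
```

```text
side keeper exp [ 1.1 -2.7] got [ 1.5 -2.6] 0.93
side cpl1 exp [ 1.1 -2.6] got [ 1.1 -2.6] 0.91
side cpl2 exp [ 1.  -2.5] got [ 1.2 -2.5] 0.86
side cpl3 exp [ 0.8 -2.7] got [ 1.  -2.6] 0.92
side bow exp [ 0.9 -2.6] got [ 1.  -2.5] 0.89
top keeper exp [ 3.3 -0.3] got [3.4 0. ] 0.89
top cpl1 exp [ 3.3 -0.3] got [ 3.2 -0.4] 0.84
top cpl2 exp [ 3.3 -0.3] got [ 3.1 -0.8] 0.57
top cpl3 exp [ 3.4 -0.3] got [3.5 0. ] 0.65
top bow exp [ 3.4 -0.3] got [ 5.2 -6. ] 0.38
```

Emit:
{"fn": "send_rows", "kwargs": {"plan": [{"x": 0.005,"y": -0.09,"z": 0.04,"rx": 0.001,"ry": 0,"rz": -0.002,"gripper": 0},{"x": 0,"y": -0.09,"z": 0.1,"rx": 0,"ry": 0,"rz": 0,"gripper": 0},{"x": 0,"y": 0,"z": 0.1,"rx": 0,"ry": 0,"rz": 0,"gripper": 0},{"x": 0,"y": 0,"z": 0.1,"rx": 0,"ry": 0,"rz": 0,"gripper": 0},{"x": 0,"y": 0,"z": 0.1,"rx": 0,"ry": 0,"rz": 0,"gripper": 0},{"x": 0,"y": 0,"z": 0,"rx": 0,"ry": 0,"rz": 0,"gripper": 0},{"x": 0,"y": 0,"z": 0,"rx": 0,"ry": 0,"rz": 0,"gripper": 0},{"x": 0,"y": 0,"z": 0.01,"rx": 0,"ry": 0,"rz": 0,"gripper": 0},{"x": 0,"y": 0,"z": 0.01,"rx": 0,"ry": 0,"rz": 0,"gripper": 0},{"x": 0,"y": 0,"z": 0,"rx": 0,"ry": 0,"rz": 0,"gripper": 0}]}}

```text
t: 15.25
ee_pos: [0.4156, 0.0366, 0.145]
tool_rot: [-179.9, 0.0, 97.6]
force: [-0.7, 0.1, -0.7]
finger_gap: -0.0001
grasp_force: 0.0
```

```bash
python3 d.py
```

```text
t 15.25 fix mm [-136.0353   -0.2076  145.046 ] rot [-179.8747    0.0111   97.5673] gap -0.1 grip 0.0 F fix [-0.7118  0.172  -0.712 ] q [ 13.9175  19.9787 -31.0729 132.2092  19.3655  32.1054 -24.6417]
```

Emit:
{"fn": "send_rows", "kwargs": {"plan": [{"x": 0,"y": 0,"z": 0.01,"rx": 0,"ry": 0,"rz": 0,"gripper": 0},{"x": 0,"y": 0,"z": 0.01,"rx": 0,"ry": 0,"rz": 0,"gripper": 0},{"x": 0,"y": 0,"z": 0.01,"rx": 0,"ry": 0,"rz": 0,"gripper": 0},{"x": 0,"y": 0,"z": 0.01,"rx": 0,"ry": 0,"rz": 0,"gripper": 0},{"x": 0,"y": 0,"z": 0.01,"rx": 0,"ry": 0,"rz": 0,"gripper": 0},{"x": 0,"y": 0,"z": 0,"rx": 0,"ry": 0,"rz": 0,"gripper": 0},{"x": 0,"y": 0,"z": 0,"rx": 0,"ry": 0,"rz": 0,"gripper": 0},{"x": 0,"y": 0,"z": 0,"rx": 0,"ry": 0,"rz": 0,"gripper": 0},{"x": 0,"y": 0,"z": 0,"rx": 0,"ry": 0,"rz": 0,"gripper": 0},{"x": 0,"y": 0,"z": 0,"rx": 0,"ry": 0,"rz": 0,"gripper": 0}]}}

```text
t: 16.25
ee_pos: [0.4152, 0.0366, 0.1354]
tool_rot: [-179.8, 0.1, 97.6]
force: [-2.6, -0.5, 10.8]
finger_gap: -0.0001
grasp_force: 5.5
```

```bash
python3 d.py
```

```text
t 16.25 fix mm [-136.4358   -0.197   135.3545] rot [-179.8113    0.0609   97.5742] gap -0.1 grip 5.5 F fix [-2.6175 -0.1793 10.7512] q [ 12.979   20.9642 -30.1811 132.7256  20.6408  30.7923 -25.9187]
```

```bash
python3 d.py 25 160 200 90
```

```text
t 16.25 fix mm [-136.4358   -0.197   135.3545] rot [-179.8113    0.0609   97.5742] gap -0.1 grip 5.5 F fix [-2.6175 -0.1793 10.7512] q [ 12.979   20.9642 -30.1811 132.7256  20.6408  30.7923 -25.9187]
units tool xyz [ 0.8     0.8067 -0.3267]
rot units [-0.001   0.0003  0.0003]
```

Emit:
{"fn": "send_rows", "kwargs": {"plan": [{"x": 0,"y": 0,"z": -0.12,"rx": -0.001,"ry": 0,"rz": 0,"gripper": 0},{"x": 0,"y": 0,"z": -0.2,"rx": 0,"ry": 0,"rz": 0,"gripper": 0},{"x": 0.1,"y": 0.1,"z": 0,"rx": 0,"ry": 0,"rz": 0,"gripper": 0},{"x": 0.15,"y": 0.15,"z": 0,"rx": 0,"ry": 0,"rz": 0,"gripper": 0},{"x": 0.15,"y": 0.15,"z": 0,"rx": 0,"ry": 0,"rz": 0,"gripper": 0},{"x": 0.15,"y": 0.15,"z": 0,"rx": 0,"ry": 0,"rz": 0,"gripper": 0},{"x": 0.15,"y": 0.15,"z": 0,"rx": 0,"ry": 0,"rz": 0,"gripper": 0},{"x": 0.1,"y": 0.1,"z": 0,"rx": 0,"ry": 0,"rz": 0,"gripper": 0},{"x": 0,"y": 0,"z": 0,"rx": 0,"ry": 0,"rz": 0,"gripper": 0},{"x": 0,"y": 0,"z": 0,"rx": 0,"ry": 0,"rz": 0,"gripper": 0}]}}

```text
t: 17.25
ee_pos: [0.5523, 0.2166, 0.1979]
tool_rot: [-179.9, 0.0, 97.6]
force: [0.3, -0.2, 0.1]
finger_gap: 0.0001
grasp_force: 0.0
```

```bash
python3 d.py 25 158 117 90
python3 - <<'E'
from m import *
import json
p=json.load(open('p.json'))
# refine lever q from finder with fixture fixed
ims={c:get_image(c) for c in('side','top')}
for n in('claw_bar','lever_grip'):
    a=[finder.pinpoint(c,n)[:1] for c in ims]
    print(n,[(np.round(x[0]['pixel'],1),round(x[0]['confidence'],2)) if x else None for x in a])
    for q in(1.45,1.55,1.65,1.75): print(q,[np.round(proj(ims[c],W(p,pts(0,q,1.95)[n])),1) for c in ims])
E
```

```text
t 17.25 fix mm [ 23.0315 160.2787 197.9277] rot [-179.9075    0.0229   97.6388] gap 0.1 grip 0.0 F fix [ 0.2525 -0.2029  0.0784] q [ -1.8979  27.8784 -33.0123 108.7354  19.6586  49.149  -37.3051]
units tool xyz [-0.0113  0.0105  0.4046]
rot units [-0.0005  0.0001  0.0006]
claw_bar [(array([231.4, 232.9]), 0.53), None]
1.45 [array([230.3, 230.9]), array([227.6, 190.1])]
1.55 [array([230.6, 228.8]), array([228.8, 189.6])]
1.65 [array([231. , 226.7]), array([230.2, 189.2])]
1.75 [array([231.5, 224.7]), array([231.7, 188.8])]
lever_grip [(array([230.7, 235.8]), 0.49), (array([144.8, 203.6]), 0.31)]
1.45 [array([229.7, 234.1]), array([225.7, 190.7])]
1.55 [array([230., 232.]), array([226.8, 190.3])]
1.65 [array([230.3, 229.8]), array([228. , 189.8])]
1.75 [array([230.7, 227.7]), array([229.3, 189.4])]
```

Emit:
{"fn": "send_rows", "kwargs": {"plan": [{"x": -0.011,"y": 0.01,"z": 0.05,"rx": 0,"ry": 0,"rz": 0,"gripper": 0},{"x": 0,"y": 0,"z": 0.1,"rx": 0,"ry": 0,"rz": 0,"gripper": 0},{"x": 0,"y": 0,"z": 0.1,"rx": 0,"ry": 0,"rz": 0,"gripper": 0},{"x": 0,"y": 0,"z": 0.1,"rx": 0,"ry": 0,"rz": 0,"gripper": 0},{"x": 0,"y": 0,"z": 0.05,"rx": 0,"ry": 0,"rz": 0,"gripper": 0},{"x": 0,"y": 0,"z": 0,"rx": 0,"ry": 0,"rz": 0,"gripper": 0},{"x": -0.04,"y": 0,"z": 0,"rx": 0,"ry": 0,"rz": 0,"gripper": 0},{"x": -0.04,"y": 0,"z": 0,"rx": 0,"ry": 0,"rz": 0,"gripper": 0},{"x": -0.04,"y": 0,"z": 0,"rx": 0,"ry": 0,"rz": 0,"gripper": 0},{"x": 0,"y": 0,"z": 0,"rx": 0,"ry": 0,"rz": 0,"gripper": 0}]}}

```text
t: 18.55
ee_pos: [0.5591, 0.1882, 0.1191]
tool_rot: [180.0, 0.1, 97.4]
force: [-0.7, 0.1, 0.6]
finger_gap: 0.0
grasp_force: 0.0
```

```bash
python3 d.py 25 100 117 90
```

```text
t 18.55 fix mm [ 26.0454 131.2629 119.1432] rot [179.9548   0.081   97.4017] gap 0.0 grip 0.0 F fix [-0.6369  0.1907  0.5891] q [ -1.9832  33.1056 -29.5433 112.7338  24.7142  40.3779 -39.2953]
units tool xyz [-0.1563 -0.0049  0.0109]
rot units [ 0.0003  0.0005 -0.0007]
```

Emit:
{"fn": "send_rows", "kwargs": {"plan": [{"x": -0.02,"y": -0.005,"z": 0,"rx": 0,"ry": 0,"rz": 0,"gripper": 0},{"x": -0.02,"y": 0,"z": 0,"rx": 0,"ry": 0,"rz": 0,"gripper": 0},{"x": -0.02,"y": 0,"z": 0,"rx": 0,"ry": 0,"rz": 0,"gripper": 0},{"x": -0.02,"y": 0,"z": 0,"rx": 0,"ry": 0,"rz": 0,"gripper": 0},{"x": -0.02,"y": 0,"z": 0,"rx": 0,"ry": 0,"rz": 0,"gripper": 0},{"x": -0.02,"y": 0,"z": 0,"rx": 0,"ry": 0,"rz": 0,"gripper": 0},{"x": -0.02,"y": 0,"z": 0,"rx": 0,"ry": 0,"rz": 0,"gripper": 0},{"x": -0.02,"y": 0,"z": 0,"rx": 0,"ry": 0,"rz": 0,"gripper": 0},{"x": 0,"y": 0,"z": 0,"rx": 0,"ry": 0,"rz": 0,"gripper": 0},{"x": 0,"y": 0,"z": 0,"rx": 0,"ry": 0,"rz": 0,"gripper": 0}]}}

```text
t: 19.55
ee_pos: [0.5615, 0.1588, 0.1186]
tool_rot: [-180.0, -0.0, 97.6]
force: [-0.2, 0.0, 0.7]
finger_gap: 0.0002
grasp_force: 0.0
```

```bash
python3 d.py
python3 - <<'E'
from m import *
import json
p=json.load(open('p.json'))
ims={c:get_image(c) for c in('side','top')}
for n,bs in(('claw_bar',(1.95,1.5,1.2,.95)),('lever_grip',(1,))):
    a=[finder.pinpoint(c,n)[:1] for c in ims]
    print(n,[(np.round(x[0]['pixel'],1),round(x[0]['confidence'],2)) if x else None for x in a])
    for b in bs: print(b,[np.round(proj(ims[c],W(p,pts(0,1.47,b)[n])),1) for c in ims])
im=ims['side'];x,y,w,h=205,195,70,60
cv2.imwrite('pics/b1.png',cv2.resize(np.ascontiguousarray(im['pixels'][y:y+h,x:x+w,::-1]),None,fx=10,fy=10,interpolation=cv2.INTER_CUBIC))
E
```

```text
t 19.55 fix mm [ 24.5726 101.783  118.6329] rot [-179.9992   -0.01     97.5681] gap 0.2 grip 0.0 F fix [-0.1807  0.0536  0.7228] q [  1.0827  32.8059 -29.75   113.5383  24.7536  39.9171 -36.4834]
claw_bar [(array([237.7, 218.6]), 0.45), (array([263.4, 198. ]), 0.5)]
1.95 [array([230.3, 230.5]), array([227.8, 190. ])]
1.5 [array([232.5, 223.5]), array([234.5, 188.9])]
1.2 [array([234.1, 220.3]), array([239.2, 188.7])]
0.95 [array([235.4, 218.7]), array([242.8, 188.8])]
lever_grip [(array([229.5, 232. ]), 0.6), None]
1 [array([229.8, 233.7]), array([225.9, 190.6])]
```

View pics/b1.png

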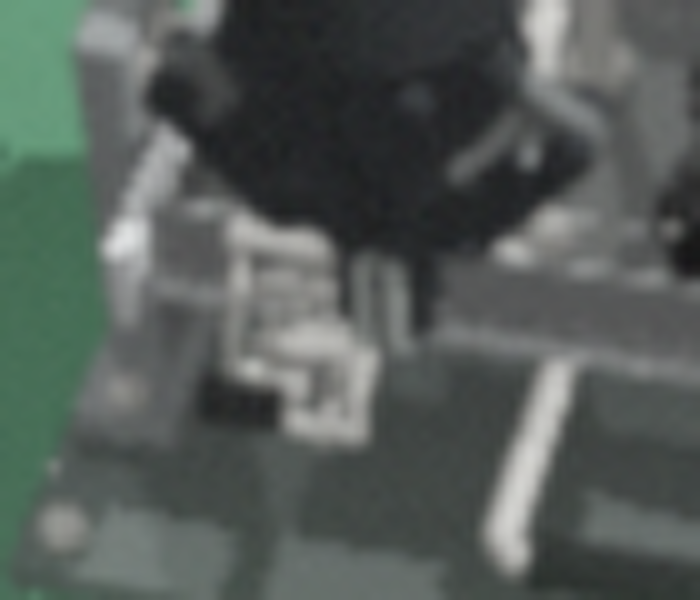

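Emit:
{"fn": "send_rows", "kwargs": {"plan": [{"x": 0.08,"y": 0,"z": 0,"rx": 0,"ry": 0,"rz": 0,"gripper": 0},{"x": 0.12,"y": 0,"z": 0,"rx": 0,"ry": 0,"rz": 0,"gripper": 0},{"x": 0.08,"y": 0,"z": -0.05,"rx": 0,"ry": 0,"rz": 0,"gripper": 0},{"x": 0,"y": 0,"z": -0.1,"rx": 0,"ry": 0,"rz": 0,"gripper": 0},{"x": 0,"y": 0,"z": -0.1,"rx": 0,"ry": 0,"rz": 0,"gripper": 0},{"x": 0,"y": 0.05,"z": -0.05,"rx": 0,"ry": 0,"rz": 0,"gripper": 0},{"x": -0.04,"y": 0.1,"z": 0,"rx": 0,"ry": 0,"rz": 0,"gripper": 0},{"x": -0.03,"y": 0,"z": 0,"rx": 0,"ry": 0,"rz": 0,"gripper": 0},{"x": 0,"y": 0,"z": 0,"rx": 0,"ry": 0,"rz": 0,"gripper": 0},{"x": 0,"y": 0,"z": 0,"rx": 0,"ry": 0,"rz": 0,"gripper": 0}]}}

```text
t: 20.85
ee_pos: [0.5846, 0.2042, 0.178]
tool_rot: [-179.9, 0.0, 97.6]
force: [-0.1, 0.5, 0.6]
finger_gap: 0.0
grasp_force: 0.0
```

```bash
python3 d.py 55 143 140 90
python3 - <<'E'
from m import *
import json
p=json.load(open('p.json'))
ims={c:get_image(c) for c in('side','top')}
for n in('claw_bar','lever_grip'):
    a=[finder.pinpoint(c,n)[:1] for c in ims]
    print(n,[(np.round(x[0]['pixel'],1),round(x[0]['confidence'],2)) if x else None for x in a])
E
```

```text
t 20.85 fix mm [ 53.4306 143.7592 178.0448] rot [-179.89      0.0115   97.5717] gap 0.0 grip 0.0 F fix [0.0027 0.472  0.5902] q [ -1.0163  30.9743 -31.9054 106.426   21.1929  48.6798 -35.9275]
units tool xyz [-0.0038  0.0082  0.1902]
rot units [-0.0006  0.0001  0.0002]
claw_bar [(array([236.8, 218.9]), 0.4), None]
lever_grip [(array([232. , 233.6]), 0.56), (array([227.9, 191.7]), 0.58)]
```

Emit:
{"fn": "send_rows", "kwargs": {"plan": [{"x": 0,"y": 0.008,"z": 0.08,"rx": 0,"ry": 0,"rz": 0,"gripper": 0},{"x": 0,"y": 0,"z": 0.08,"rx": 0,"ry": 0,"rz": 0,"gripper": 0},{"x": 0,"y": 0,"z": 0.04,"rx": 0,"ry": 0,"rz": 0,"gripper": 0},{"x": 0,"y": 0,"z": 0.03,"rx": 0,"ry": 0,"rz": 0,"gripper": 0},{"x": 0,"y": 0,"z": 0.03,"rx": 0,"ry": 0,"rz": 0,"gripper": 0},{"x": 0,"y": 0,"z": 0.03,"rx": 0,"ry": 0,"rz": 0,"gripper": 0},{"x": 0,"y": 0,"z": 0.03,"rx": 0,"ry": 0,"rz": 0,"gripper": 0},{"x": 0,"y": 0,"z": 0.03,"rx": 0,"ry": 0,"rz": 0,"gripper": 0},{"x": 0,"y": 0,"z": 0.03,"rx": 0,"ry": 0,"rz": 0,"gripper": 0},{"x": 0,"y": 0,"z": 0,"rx": 0,"ry": 0,"rz": 0,"gripper": 0}]}}

```text
t: 22.15
ee_pos: [0.5867, 0.2039, 0.1017]
tool_rot: [-179.9, 0.0, 97.6]
force: [-0.8, 0.5, 0.3]
finger_gap: -0.0001
grasp_force: 0.0
```

```bash
python3 d.py 55 143 41 90
python3 - <<'E'
from m import *
ims={c:get_image(c) for c in('side','top')}
for n in('claw_bar','lever_grip'):
    a=[finder.pinpoint(c,n)[:1] for c in ims]
    print(n,[(np.round(x[0]['pixel'],1),round(x[0]['confidence'],2)) if x else None for x in a])
E
```

```text
t 22.15 fix mm [ 55.4745 143.2221 101.6518] rot [-179.9037    0.0495   97.5685] gap -0.1 grip 0.0 F fix [-0.7289  0.6141  0.2757] q [ -3.5297  36.3147 -28.6009 109.2049  25.633   40.9863 -39.6215]
units tool xyz [-0.0008 -0.0019  0.3033]
rot units [-0.0005  0.0003  0.0002]
claw_bar [(array([293. , 143.1]), 0.26), None]
lever_grip [(array([269.2, 250.1]), 0.57), (array([223. , 192.9]), 0.52)]
```

Emit:
{"fn": "send_rows", "kwargs": {"plan": [{"x": 0,"y": 0,"z": 0.025,"rx": 0,"ry": 0,"rz": 0,"gripper": 0},{"x": 0,"y": 0,"z": 0.025,"rx": 0,"ry": 0,"rz": 0,"gripper": 0},{"x": 0,"y": 0,"z": 0.025,"rx": 0,"ry": 0,"rz": 0,"gripper": 0},{"x": 0,"y": 0,"z": 0.025,"rx": 0,"ry": 0,"rz": 0,"gripper": 0},{"x": 0,"y": 0,"z": 0.025,"rx": 0,"ry": 0,"rz": 0,"gripper": 0},{"x": 0,"y": 0,"z": 0.025,"rx": 0,"ry": 0,"rz": 0,"gripper": 0},{"x": 0,"y": 0,"z": 0.025,"rx": 0,"ry": 0,"rz": 0,"gripper": 0},{"x": 0,"y": 0,"z": 0.02,"rx": 0,"ry": 0,"rz": 0,"gripper": 0},{"x": 0,"y": 0,"z": 0,"rx": 0,"ry": 0,"rz": 0,"gripper": 0},{"x": 0,"y": 0,"z": 0,"rx": 0,"ry": 0,"rz": 0,"gripper": 0}]}}

```text
t: 23.45
ee_pos: [0.5871, 0.2046, 0.0634]
tool_rot: [-180.0, 0.0, 97.6]
force: [-0.5, -0.0, -0.0]
finger_gap: 0.0
grasp_force: 0.0
```

```bash
python3 d.py 55 143 41 90
python3 - <<'E'
from m import *
ims={c:get_image(c) for c in('side','top')}
for n in('claw_bar','lever_grip'):
    a=[finder.pinpoint(c,n)[:1] for c in ims]
    print(n,[(np.round(x[0]['pixel'],1),round(x[0]['confidence'],2)) if x else None for x in a])
E
```

```text
t 23.45 fix mm [ 55.9309 143.8474  63.4424] rot [-179.9737    0.0001   97.5829] gap 0.0 grip 0.0 F fix [-0.549   0.0337 -0.0088] q [ -5.0118  39.1298 -26.6078 110.2668  27.9417  37.0788 -41.6077]
units tool xyz [-0.0042 -0.0046  0.1122]
rot units [-0.0001  0.      0.0003]
claw_bar [None, (array([167. , 252.6]), 0.45)]
lever_grip [(array([229.5, 249.5]), 0.56), (array([226.4, 196. ]), 0.63)]
```

Emit:
{"fn": "send_rows", "kwargs": {"plan": [{"x": -0.002,"y": -0.005,"z": 0.012,"rx": 0,"ry": 0,"rz": 0,"gripper": 0},{"x": 0,"y": 0,"z": 0.012,"rx": 0,"ry": 0,"rz": 0,"gripper": 0},{"x": 0,"y": 0,"z": 0.012,"rx": 0,"ry": 0,"rz": 0,"gripper": 0},{"x": 0,"y": 0,"z": 0.012,"rx": 0,"ry": 0,"rz": 0,"gripper": 0},{"x": 0,"y": 0,"z": 0.012,"rx": 0,"ry": 0,"rz": 0,"gripper": 0},{"x": 0,"y": 0,"z": 0.012,"rx": 0,"ry": 0,"rz": 0,"gripper": 0},{"x": 0,"y": 0,"z": 0.012,"rx": 0,"ry": 0,"rz": 0,"gripper": 0},{"x": 0,"y": 0,"z": 0.012,"rx": 0,"ry": 0,"rz": 0,"gripper": 0},{"x": 0,"y": 0,"z": 0,"rx": 0,"ry": 0,"rz": 0,"gripper": 0},{"x": 0,"y": 0,"z": 0,"rx": 0,"ry": 0,"rz": 0,"gripper": 0}]}}

```text
t: 24.75
ee_pos: [0.5862, 0.204, 0.0443]
tool_rot: [-180.0, 0.0, 97.6]
force: [-0.1, 0.2, 0.2]
finger_gap: 0.0001
grasp_force: 0.0
```

```bash
python3 d.py 55 143 41 90
python3 - <<'E'
from m import *
import json
p=json.load(open('p.json'))
ims={c:get_image(c) for c in('side','top')}
for n in('lever_grip',):
    a=[finder.pinpoint(c,n)[:1] for c in ims]
    print(n,[(np.round(x[0]['pixel'],1),round(x[0]['confidence'],2)) if x else None for x in a])
    for q in (0,.2,.4,.6,.8,1): print(q,[np.round(proj(ims[c],W(p,pts(0,q,1)[n])),1) for c in ims])
E
```

```text
t 24.75 fix mm [ 55.0132 143.3971  44.3113] rot [-179.9828    0.0036   97.5768] gap 0.1 grip 0.0 F fix [-0.0521  0.24    0.2377] q [ -5.7767  40.5209 -25.492  110.8328  29.1087  35.0824 -42.6239]
units tool xyz [-0.002  -0.0001  0.0166]
rot units [-0.0001  0.      0.0003]
lever_grip [(array([350.4, 157.8]), 0.74), (array([229.3, 198.2]), 0.37)]
0 [array([232.3, 251.6]), array([229.2, 196.6])]
0.2 [array([231.3, 251.4]), array([226.8, 196.2])]
0.4 [array([230.5, 250.5]), array([224.9, 195.5])]
0.6 [array([229.8, 248.7]), array([223.6, 194.8])]
0.8 [array([229.4, 246.2]), array([223. , 193.9])]
1 [array([229.2, 243. ]), array([223., 193.])]
```

Emit:
{"fn": "send_rows", "kwargs": {"plan": [{"x": 0,"y": 0,"z": 0.01,"rx": 0,"ry": 0,"rz": 0,"gripper": 0},{"x": 0,"y": 0,"z": 0.01,"rx": 0,"ry": 0,"rz": 0,"gripper": 0},{"x": 0,"y": 0,"z": 0.01,"rx": 0,"ry": 0,"rz": 0,"gripper": 0},{"x": 0,"y": 0,"z": 0,"rx": 0,"ry": 0,"rz": 0,"gripper": 0},{"x": 0,"y": 0,"z": 0,"rx": 0,"ry": 0,"rz": 0,"gripper": 0},{"x": 0,"y": 0,"z": 0,"rx": 0,"ry": 0,"rz": 0,"gripper": 0},{"x": 0,"y": 0,"z": 0,"rx": 0,"ry": 0,"rz": 0,"gripper": 0},{"x": 0,"y": 0,"z": 0,"rx": 0,"ry": 0,"rz": 0,"gripper": 0},{"x": 0,"y": 0,"z": 0,"rx": 0,"ry": 0,"rz": 0,"gripper": 0},{"x": 0,"y": 0,"z": 0,"rx": 0,"ry": 0,"rz": 0,"gripper": 0}]}}

```text
t: 25.95
ee_pos: [0.5871, 0.206, 0.0397]
tool_rot: [179.9, -0.1, 97.6]
force: [-0.8, 1.6, 6.1]
finger_gap: -0.0001
grasp_force: 2.8
```

```bash
python3 d.py
```

```text
t 25.95 fix mm [ 56.1179 145.2097  39.7078] rot [179.8607  -0.1194  97.6213] gap -0.1 grip 2.8 F fix [-0.5779  1.695   6.1122] q [ -6.0495  40.8991 -25.2445 110.8712  29.4263  34.4676 -42.936 ]
```

Emit:
{"fn": "send_rows", "kwargs": {"plan": [{"x": 0.02,"y": 0,"z": -0.05,"rx": 0,"ry": 0,"rz": 0,"gripper": 0},{"x": 0.02,"y": 0,"z": -0.15,"rx": 0,"ry": 0,"rz": 0,"gripper": 0},{"x": 0,"y": 0,"z": -0.2,"rx": 0,"ry": 0,"rz": 0,"gripper": 0},{"x": 0,"y": 0,"z": -0.2,"rx": 0,"ry": 0,"rz": 0,"gripper": 0},{"x": 0,"y": 0,"z": -0.2,"rx": 0,"ry": 0,"rz": 0,"gripper": 0.4},{"x": 0,"y": 0,"z": -0.1,"rx": 0,"ry": 0,"rz": 0,"gripper": 0.4},{"x": 0,"y": -0.1,"z": -0.1,"rx": 0,"ry": 0,"rz": 0,"gripper": 0.4},{"x": -0.1,"y": -0.1,"z": 0,"rx": 0,"ry": 0,"rz": 0,"gripper": 0.4},{"x": -0.2,"y": -0.08,"z": 0,"rx": 0,"ry": 0,"rz": 0,"gripper": 0.4},{"x": -0.2,"y": 0,"z": 0,"rx": 0,"ry": 0,"rz": 0,"gripper": 0.4}]}}

```text
t: 26.95
ee_pos: [0.54, 0.1053, 0.2389]
tool_rot: [-179.9, 0.1, 97.8]
force: [1.0, -0.5, 0.1]
finger_gap: 0.0348
grasp_force: 0.0
```

```bash
python3 d.py 0 0 154 90
python3 - <<'E'
from m import *
import json
p=json.load(open('p.json'))
im=get_image('side');x,y,w,h=210,195,60,70
I=cv2.resize(np.ascontiguousarray(im['pixels'][y:y+h,x:x+w,::-1]),None,fx=8,fy=8,interpolation=cv2.INTER_CUBIC)
P=pts(0,0,.03)
for n in('keeper','lever_grip','lever_pin'):
    u=tuple(int(v) for v in (proj(im,W(p,P[n]))-[x,y]+.5)*8); cv2.drawMarker(I,u,(0,0,255),0,8,1)
cv2.imwrite('pics/l1.png',I)
E
python3 shift.py | grep side
```

```text
t 26.95 fix mm [ -3.7229  51.5668 238.8827] rot [-179.903     0.057    97.8199] gap 34.8 grip 0.0 F fix [ 0.9562 -0.6428  0.0802] q [ 10.7701  21.9538 -34.6953 111.6368  15.8806  51.2306 -24.2395]
units tool xyz [-0.2575  0.018   0.4246]
rot units [-0.0005  0.0003  0.0016]
side keeper exp [ 1.1 -2.7] got [ 1.4 -2.9] 0.68
side cpl1 exp [ 1.1 -2.6] got [ 1.1 -2.6] 0.9
side cpl2 exp [ 1.  -2.5] got [ 1.1 -2.5] 0.9
side cpl3 exp [ 0.8 -2.7] got [ 1.  -2.6] 0.92
side bow exp [ 0.9 -2.6] got [ 1.  -2.2] 0.89
```

View pics/l1.png

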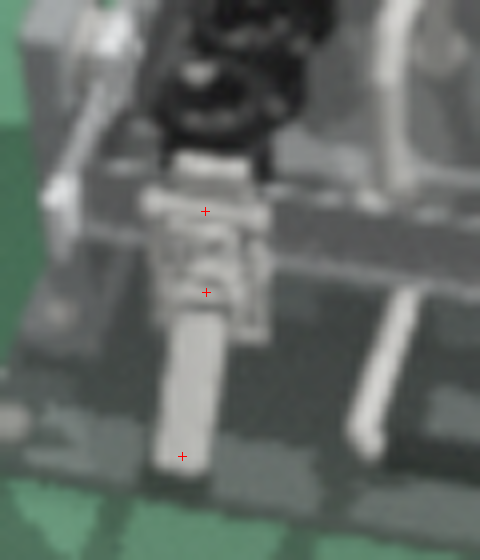

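Emit:
{"fn": "send_rows", "kwargs": {"plan": [{"x": -0.1,"y": 0.018,"z": 0,"rx": 0,"ry": 0,"rz": 0.0016,"gripper": 0.4},{"x": -0.158,"y": 0,"z": 0.02,"rx": 0,"ry": 0,"rz": 0,"gripper": 0.4},{"x": 0,"y": 0,"z": 0.1,"rx": 0,"ry": 0,"rz": 0,"gripper": 0.4},{"x": 0,"y": 0,"z": 0.1,"rx": 0,"ry": 0,"rz": 0,"gripper": 0.4},{"x": 0,"y": 0,"z": 0.1,"rx": 0,"ry": 0,"rz": 0,"gripper": 0.4},{"x": 0,"y": 0,"z": 0.1,"rx": 0,"ry": 0,"rz": 0,"gripper": 0.4},{"x": 0,"y": 0,"z": 0,"rx": 0,"ry": 0,"rz": 0,"gripper": 0.4},{"x": 0,"y": 0,"z": 0,"rx": 0,"ry": 0,"rz": 0,"gripper": 0},{"x": 0,"y": 0,"z": 0,"rx": 0,"ry": 0,"rz": 0,"gripper": 0},{"x": 0,"y": 0,"z": 0,"rx": 0,"ry": 0,"rz": 0,"gripper": 0}], "squeeze": 60}}

```text
t: 28.1
ee_pos: [0.5516, 0.0558, 0.1552]
tool_rot: [-179.9, -0.0, 97.3]
force: [-5.5, 1.1, 3.2]
finger_gap: 0.0097
grasp_force: 58.6
```

Emit:
{"fn": "send_rows", "kwargs": {"plan": [{"x": 0,"y": 0,"z": 0,"rx": 0,"ry": 0,"rz": 0,"gripper": 0},{"x": 0,"y": 0,"z": 0,"rx": 0,"ry": 0,"rz": 0,"gripper": 0},{"x": 0,"y": 0,"z": 0,"rx": 0,"ry": 0,"rz": 0,"gripper": 0},{"x": 0,"y": 0,"z": 0,"rx": 0,"ry": 0,"rz": 0,"gripper": 0},{"x": 0,"y": 0,"z": -0.005,"rx": 0,"ry": 0,"rz": 0,"gripper": 0},{"x": 0,"y": 0,"z": -0.005,"rx": 0,"ry": 0,"rz": 0,"gripper": 0},{"x": 0,"y": 0,"z": 0,"rx": 0,"ry": 0,"rz": 0,"gripper": 0},{"x": 0,"y": 0,"z": 0,"rx": 0,"ry": 0,"rz": 0,"gripper": 0},{"x": 0,"y": 0,"z": 0,"rx": 0,"ry": 0,"rz": 0,"gripper": 0},{"x": 0,"y": 0,"z": 0,"rx": 0,"ry": 0,"rz": 0,"gripper": 0}]}}

```text
t: 29.1
ee_pos: [0.5518, 0.0557, 0.1557]
tool_rot: [-179.9, -0.1, 97.3]
force: [-2.7, 4.5, -6.6]
finger_gap: 0.0096
grasp_force: 58.6
```

```bash
python3 d.py
```

```text
t 29.1 fix mm [  1.4815   0.8326 155.7294] rot [-179.8713   -0.0779   97.3264] gap 9.6 grip 58.6 F fix [-2.1172  4.7944 -6.5789] q [ 12.449   28.0558 -30.8537 115.5448  21.0075  41.94   -23.993 ]
```

Emit:
{"fn": "send_rows", "kwargs": {"plan": [{"x": 0,"y": 0,"z": -0.005,"rx": 0,"ry": 0,"rz": 0,"gripper": 0},{"x": 0,"y": 0,"z": -0.004,"rx": 0,"ry": 0,"rz": 0,"gripper": 0},{"x": 0,"y": 0,"z": 0,"rx": 0,"ry": 0,"rz": 0,"gripper": 0},{"x": 0,"y": 0,"z": 0,"rx": 0,"ry": 0,"rz": 0,"gripper": 0},{"x": 0,"y": 0,"z": 0,"rx": 0,"ry": 0,"rz": 0,"gripper": 0},{"x": 0,"y": 0,"z": 0,"rx": 0,"ry": 0,"rz": 0,"gripper": 0},{"x": 0,"y": 0,"z": 0,"rx": 0,"ry": 0,"rz": 0,"gripper": 0},{"x": 0,"y": 0,"z": 0,"rx": 0,"ry": 0,"rz": 0,"gripper": 0},{"x": 0,"y": 0,"z": 0,"rx": 0,"ry": 0,"rz": 0,"gripper": 0},{"x": 0,"y": 0,"z": 0,"rx": 0,"ry": 0,"rz": 0,"gripper": 0}]}}

```text
t: 30.1
ee_pos: [0.5522, 0.055, 0.1571]
tool_rot: [-179.9, -0.1, 97.3]
force: [-1.8, 5.3, -17.4]
finger_gap: 0.0094
grasp_force: 58.2
```

```bash
python3 d.py
```

```text
t 30.1 fix mm [  1.7729   0.1328 157.1275] rot [-179.892    -0.0508   97.3086] gap 9.4 grip 58.2 F fix [ -1.1091   5.5212 -17.425 ] q [ 12.5348  27.9558 -30.8827 115.4593  20.9346  42.0936 -23.8761]
```

Emit:
{"fn": "send_rows", "kwargs": {"plan": [{"x": 0,"y": 0,"z": 0.008,"rx": 0,"ry": 0,"rz": 0,"gripper": 0},{"x": 0,"y": 0,"z": 0.008,"rx": 0,"ry": 0,"rz": 0,"gripper": 0},{"x": 0,"y": 0,"z": 0,"rx": 0,"ry": 0,"rz": 0,"gripper": 0},{"x": 0,"y": 0,"z": 0,"rx": 0,"ry": 0,"rz": 0,"gripper": 0},{"x": 0,"y": 0,"z": 0,"rx": 0,"ry": 0,"rz": 0,"gripper": 0.4},{"x": 0,"y": 0,"z": 0,"rx": 0,"ry": 0,"rz": 0,"gripper": 0.4},{"x": 0,"y": 0,"z": 0,"rx": 0,"ry": 0,"rz": 0,"gripper": 0.4},{"x": 0,"y": 0,"z": 0,"rx": 0,"ry": 0,"rz": 0,"gripper": 0.4},{"x": 0,"y": 0,"z": -0.1,"rx": 0,"ry": 0,"rz": 0,"gripper": 0.4},{"x": 0,"y": 0,"z": -0.2,"rx": 0,"ry": 0,"rz": 0,"gripper": 0.4}]}}

```text
t: 31.1
ee_pos: [0.5514, 0.0535, 0.2135]
tool_rot: [-179.7, 0.0, 97.3]
force: [0.3, 0.6, -0.1]
finger_gap: 0.0344
grasp_force: 0.0
```

```bash
python3 d.py -50 140 230 0; python3 shift.py | grep side
```

```text
t 31.1 fix mm [  0.7809  -1.2315 213.4716] rot [-179.6635    0.0194   97.2688] gap 34.4 grip 0.0 F fix [ 0.3627  0.5305 -0.147 ] q [ 14.8593  23.9454 -33.2535 112.5327  17.1775  48.7375 -20.4048]
units tool xyz [ 0.705  -0.2576 -0.0814]
rot units [-0.0014  0.0015  0.4986]
side keeper exp [ 1.1 -2.7] got [ 1. -3.] 0.72
side cpl1 exp [ 1.1 -2.6] got [ 0.6 -2.6] 0.91
side cpl2 exp [ 1.  -2.5] got [ 0.6 -2.6] 0.86
side cpl3 exp [ 0.8 -2.7] got [ 0.6 -2.9] 0.96
side bow exp [ 0.9 -2.6] got [ 0.5 -2.2] 0.88
```

Emit:
{"fn": "send_rows", "kwargs": {"plan": [{"x": 0.1,"y": -0.04,"z": -0.08,"rx": 0,"ry": 0,"rz": 0,"gripper": 0.45},{"x": 0.2,"y": -0.07,"z": 0,"rx": 0,"ry": 0,"rz": 0,"gripper": 0.45},{"x": 0.2,"y": -0.07,"z": 0,"rx": 0,"ry": 0,"rz": 0,"gripper": 0.45},{"x": 0.205,"y": -0.078,"z": 0,"rx": 0,"ry": 0,"rz": 0,"gripper": 0.45},{"x": 0,"y": 0,"z": 0,"rx": 0,"ry": 0,"rz": 0.045,"gripper": 0.45},{"x": 0,"y": 0,"z": 0,"rx": 0,"ry": 0,"rz": 0.045,"gripper": 0.45},{"x": 0,"y": 0,"z": 0,"rx": 0,"ry": 0,"rz": 0.045,"gripper": 0.45},{"x": 0,"y": 0,"z": 0,"rx": 0,"ry": 0,"rz": 0.045,"gripper": 0.45},{"x": 0,"y": 0,"z": 0,"rx": 0,"ry": 0,"rz": 0.045,"gripper": 0.45},{"x": 0,"y": 0,"z": 0,"rx": 0,"ry": 0,"rz": 0.045,"gripper": 0.45}], "squeeze": 30}}

```text
t: 32.2
ee_pos: [0.4831, 0.1889, 0.231]
tool_rot: [-180.0, 0.0, 48.4]
force: [-0.6, 0.3, 0.0]
finger_gap: 0.0385
grasp_force: 0.0
```

Emit:
{"fn": "send_rows", "kwargs": {"plan": [{"x": 0,"y": 0,"z": 0,"rx": 0,"ry": 0,"rz": 0.045,"gripper": 0.45},{"x": 0,"y": 0,"z": 0,"rx": 0,"ry": 0,"rz": 0.045,"gripper": 0.45},{"x": 0,"y": 0,"z": 0,"rx": 0,"ry": 0,"rz": 0.045,"gripper": 0.45},{"x": 0,"y": 0,"z": 0,"rx": 0,"ry": 0,"rz": 0.045,"gripper": 0.45},{"x": 0,"y": 0,"z": 0,"rx": 0,"ry": 0,"rz": 0.045,"gripper": 0.45},{"x": 0,"y": 0,"z": 0,"rx": 0,"ry": 0,"rz": 0,"gripper": 0.45},{"x": 0,"y": 0,"z": 0,"rx": 0,"ry": 0,"rz": 0,"gripper": 0.45},{"x": 0,"y": 0,"z": 0,"rx": 0,"ry": 0,"rz": 0,"gripper": 0.45},{"x": 0,"y": 0,"z": 0,"rx": 0,"ry": 0,"rz": 0,"gripper": 0.45},{"x": 0,"y": 0,"z": 0,"rx": 0,"ry": 0,"rz": 0,"gripper": 0.45}]}}

```text
t: 33.2
ee_pos: [0.4841, 0.188, 0.231]
tool_rot: [-180.0, 0.0, 8.2]
force: [-0.4, -0.3, 1.2]
finger_gap: 0.0388
grasp_force: 0.0
```

```bash
python3 d.py -50 140 60 0
```

```text
t 33.2 fix mm [-48.354  140.9363 231.0186] rot [-179.9952    0.0083    8.22  ] gap 38.8 grip 0.0 F fix [-0.4257 -0.2059  1.1814] q [ -13.6799   17.6911  -15.6892  116.3659    6.4676   46.7518 -114.883 ]
units tool xyz [-0.0082  0.0047  0.8551]
rot units [-0.      0.      0.0038]
```

Emit:
{"fn": "send_rows", "kwargs": {"plan": [{"x": -0.008,"y": 0.005,"z": 0.1,"rx": 0,"ry": 0,"rz": 0.0038,"gripper": 0.45},{"x": 0,"y": 0,"z": 0.15,"rx": 0,"ry": 0,"rz": 0,"gripper": 0.45},{"x": 0,"y": 0,"z": 0.15,"rx": 0,"ry": 0,"rz": 0,"gripper": 0.45},{"x": 0,"y": 0,"z": 0.15,"rx": 0,"ry": 0,"rz": 0,"gripper": 0.45},{"x": 0,"y": 0,"z": 0.12,"rx": 0,"ry": 0,"rz": 0,"gripper": 0.45},{"x": 0,"y": 0,"z": 0.1,"rx": 0,"ry": 0,"rz": 0,"gripper": 0.45},{"x": 0,"y": 0,"z": 0.095,"rx": 0,"ry": 0,"rz": 0,"gripper": 0.45},{"x": 0,"y": 0,"z": 0,"rx": 0,"ry": 0,"rz": 0,"gripper": 0.45},{"x": 0,"y": 0,"z": 0,"rx": 0,"ry": 0,"rz": 0,"gripper": 0.45},{"x": 0,"y": 0,"z": 0,"rx": 0,"ry": 0,"rz": 0,"gripper": 0.45}]}}

```text
t: 34.2
ee_pos: [0.4835, 0.1873, 0.059]
tool_rot: [-180.0, -0.1, 7.5]
force: [0.7, 0.4, -0.4]
finger_gap: 0.0383
grasp_force: 0.0
```

```bash
python3 d.py -50 140 58 0
```

```text
t 34.2 fix mm [-49.0496 140.2591  58.971 ] rot [-179.9632   -0.0988    7.5075] gap 38.3 grip 0.0 F fix [ 0.7392  0.3044 -0.3617] q [ -18.3483   32.3612  -10.5385  124.165    13.6927   24.4229 -122.2686]
units tool xyz [-0.0048  0.0013  0.0048]
rot units [-0.0002 -0.0005 -0.0001]
```

Emit:
{"fn": "send_rows", "kwargs": {"plan": [{"x": -0.005,"y": 0,"z": 0.005,"rx": 0,"ry": 0,"rz": 0,"gripper": 0},{"x": 0,"y": 0,"z": 0,"rx": 0,"ry": 0,"rz": 0,"gripper": 0},{"x": 0,"y": 0,"z": 0,"rx": 0,"ry": 0,"rz": 0,"gripper": 0},{"x": 0,"y": 0,"z": 0,"rx": 0,"ry": 0,"rz": 0,"gripper": 0},{"x": 0,"y": 0,"z": 0,"rx": 0,"ry": 0,"rz": 0,"gripper": 0},{"x": 0,"y": 0,"z": 0,"rx": 0,"ry": 0,"rz": 0,"gripper": 0},{"x": 0,"y": 0,"z": 0,"rx": 0,"ry": 0,"rz": 0,"gripper": 0},{"x": 0,"y": 0,"z": 0,"rx": 0,"ry": 0,"rz": 0,"gripper": 0},{"x": 0,"y": 0,"z": 0,"rx": 0,"ry": 0,"rz": 0,"gripper": 0},{"x": 0,"y": 0,"z": 0,"rx": 0,"ry": 0,"rz": 0,"gripper": 0}], "squeeze": 40}}

```text
t: 35.2
ee_pos: [0.482, 0.1877, 0.058]
tool_rot: [-179.9, -0.1, 7.5]
force: [-1.1, 2.0, 6.5]
finger_gap: 0.0148
grasp_force: 39.3
```

```bash
python3 d.py
python3 - <<'E'
import numpy as np
a=np.radians(-14.04+np.arange(0,181,6)); r=.1443
y,z=r*np.cos(a),r*np.sin(a)
print(np.round(np.c_[np.arange(6,181,6),-np.diff(y)/.2,-np.diff(z)/.2],3).tolist())
E
```

```text
t 35.2 fix mm [-50.4169 140.8956  57.9808] rot [-179.9409   -0.0859    7.5427] gap 14.8 grip 39.3 F fix [-0.8211  2.1681  6.4967] q [ -18.4688   32.4094  -10.507   124.3312   13.7224   24.2094 -122.3708]
[[6.0, -0.014, -0.074], [12.0, -0.007, -0.075], [18.0, 0.001, -0.076], [24.0, 0.009, -0.075], [30.0, 0.017, -0.074], [36.0, 0.025, -0.071], [42.0, 0.032, -0.068], [48.0, 0.039, -0.065], [54.0, 0.045, -0.06], [60.0, 0.051, -0.055], [66.0, 0.057, -0.05], [72.0, 0.062, -0.043], [78.0, 0.066, -0.037], [84.0, 0.069, -0.03], [90.0, 0.072, -0.022], [96.0, 0.074, -0.014], [102.0, 0.075, -0.007], [108.0, 0.076, 0.001], [114.0, 0.075, 0.009], [120.0, 0.074, 0.017], [126.0, 0.071, 0.025], [132.0, 0.068, 0.032], [138.0, 0.065, 0.039], [144.0, 0.06, 0.045], [150.0, 0.055, 0.051], [156.0, 0.05, 0.057], [162.0, 0.043, 0.062], [168.0, 0.037, 0.066], [174.0, 0.03, 0.069], [180.0, 0.022, 0.072]]
```

Emit:
{"fn": "send_rows", "kwargs": {"plan": [{"x": 0,"y": -0.014,"z": -0.074,"rx": 0,"ry": 0,"rz": 0,"gripper": 0},{"x": 0,"y": -0.007,"z": -0.075,"rx": 0,"ry": 0,"rz": 0,"gripper": 0},{"x": 0,"y": 0.001,"z": -0.076,"rx": 0,"ry": 0,"rz": 0,"gripper": 0},{"x": 0,"y": 0.009,"z": -0.075,"rx": 0,"ry": 0,"rz": 0,"gripper": 0},{"x": 0,"y": 0.017,"z": -0.074,"rx": 0,"ry": 0,"rz": 0,"gripper": 0},{"x": 0,"y": 0.025,"z": -0.071,"rx": 0,"ry": 0,"rz": 0,"gripper": 0},{"x": 0,"y": 0.032,"z": -0.068,"rx": 0,"ry": 0,"rz": 0,"gripper": 0},{"x": 0,"y": 0.039,"z": -0.065,"rx": 0,"ry": 0,"rz": 0,"gripper": 0},{"x": 0,"y": 0,"z": 0,"rx": 0,"ry": 0,"rz": 0,"gripper": 0},{"x": 0,"y": 0,"z": 0,"rx": 0,"ry": 0,"rz": 0,"gripper": 0}]}}

```text
t: 36.2
ee_pos: [0.4843, 0.1711, 0.1743]
tool_rot: [-179.7, -0.2, 7.6]
force: [-3.7, 7.3, 5.4]
finger_gap: 0.0144
grasp_force: 39.9
```

```bash
python3 d.py; python3 -c "
import numpy as np
a=np.radians(-14.04+48);print(144.3*np.cos(a),140+144.3*np.sin(a)-47)"
```

```text
t 36.2 fix mm [-50.3584 124.1272 174.3139] rot [-179.6652   -0.1748    7.611 ] gap 14.4 grip 39.9 F fix [-2.7185  7.6829  5.4478] q [ -12.5221   21.5578  -15.125   120.364     8.3868   38.7846 -115.5514]
119.68642588122978 173.607998733233
```

Emit:
{"fn": "send_rows", "kwargs": {"plan": [{"x": 0,"y": -0.01,"z": -0.008,"rx": 0,"ry": 0,"rz": 0,"gripper": 0},{"x": 0,"y": 0.045,"z": -0.06,"rx": 0,"ry": 0,"rz": 0,"gripper": 0},{"x": 0,"y": 0.051,"z": -0.055,"rx": 0,"ry": 0,"rz": 0,"gripper": 0},{"x": 0,"y": 0.057,"z": -0.05,"rx": 0,"ry": 0,"rz": 0,"gripper": 0},{"x": 0,"y": 0.062,"z": -0.043,"rx": 0,"ry": 0,"rz": 0,"gripper": 0},{"x": 0,"y": 0.066,"z": -0.037,"rx": 0,"ry": 0,"rz": 0,"gripper": 0},{"x": 0,"y": 0.069,"z": -0.03,"rx": 0,"ry": 0,"rz": 0,"gripper": 0},{"x": 0,"y": 0.072,"z": -0.022,"rx": 0,"ry": 0,"rz": 0,"gripper": 0},{"x": 0,"y": 0,"z": 0,"rx": 0,"ry": 0,"rz": 0,"gripper": 0},{"x": 0,"y": 0,"z": 0,"rx": 0,"ry": 0,"rz": 0,"gripper": 0}]}}

```text
t: 37.2
ee_pos: [0.4947, 0.0927, 0.2392]
tool_rot: [-179.5, -0.2, 7.6]
force: [-13.2, 11.0, 31.6]
finger_gap: 0.0144
grasp_force: 43.6
```

```bash
python3 d.py; python3 -c "
import numpy as np
a=np.radians(-14.04+90);print(144.3*np.cos(a),140+144.3*np.sin(a)-47)"
```

```text
t 37.2 fix mm [-50.2721  45.0486 239.2445] rot [-179.4748   -0.1735    7.6055] gap 14.4 grip 43.6 F fix [-11.6637  12.6238  31.5795] q [  -3.0744   15.7589  -15.1435  117.8315    4.9183   46.7733 -103.4225]
35.00706900377728 232.9892678735223
```

Emit:
{"fn": "send_rows", "kwargs": {"plan": [{"x": 0,"y": -0.005,"z": -0.015,"rx": 0,"ry": 0,"rz": 0,"gripper": 0},{"x": 0,"y": 0,"z": -0.015,"rx": 0,"ry": 0,"rz": 0,"gripper": 0},{"x": 0,"y": 0,"z": -0.01,"rx": 0,"ry": 0,"rz": 0,"gripper": 0},{"x": 0,"y": 0,"z": 0,"rx": 0,"ry": 0,"rz": 0,"gripper": 0},{"x": 0,"y": 0,"z": 0,"rx": 0,"ry": 0,"rz": 0,"gripper": 0},{"x": 0,"y": 0,"z": 0,"rx": 0,"ry": 0,"rz": 0,"gripper": 0},{"x": 0,"y": 0,"z": 0,"rx": 0,"ry": 0,"rz": 0,"gripper": 0},{"x": 0,"y": 0,"z": 0,"rx": 0,"ry": 0,"rz": 0,"gripper": 0},{"x": 0,"y": 0,"z": 0,"rx": 0,"ry": 0,"rz": 0,"gripper": 0},{"x": 0,"y": 0,"z": 0,"rx": 0,"ry": 0,"rz": 0,"gripper": 0}]}}

```text
t: 38.2
ee_pos: [0.4952, 0.0878, 0.2415]
tool_rot: [-179.8, -0.1, 7.5]
force: [1.5, 4.7, -4.6]
finger_gap: 0.0143
grasp_force: 40.0
```

```bash
python3 d.py
python3 - <<'E'
from m import *
import json
p=json.load(open('p.json'))
ims={c:get_image(c) for c in('side','top')}
r=[finder.pinpoint(c,'turn_grip')[:1] for c in ims]; print(r)
for th in(70,80,90,100):
    a=np.radians(-14.04+th); print(th,[np.round(proj(i,W(p,[-.05,.1443*np.cos(a),.14+.1443*np.sin(a)])),1) for i in ims.values()])
E
```

```text
t 38.2 fix mm [-50.4193  40.0702 241.4506] rot [-179.8313   -0.0887    7.5269] gap 14.3 grip 40.0 F fix [ 2.1089  4.4392 -4.6027] q [  -2.985    15.5954  -14.829   117.6763    5.1723   47.224  -103.2738]
[[{'pixel': [273.3, 179.5], 'confidence': 0.69}], [{'pixel': [168.8, 257.4], 'confidence': 0.59}]]
70 [array([271.1, 196.2]), array([242.9, 212.1])]
80 [array([272.9, 187.2]), array([249.8, 210.5])]
90 [array([274.8, 179.2]), array([257.5, 209.1])]
100 [array([276.7, 172.2]), array([265.6, 208. ])]
```

Emit:
{"fn": "send_rows", "kwargs": {"plan": [{"x": 0,"y": 0.025,"z": -0.007,"rx": 0,"ry": 0,"rz": 0,"gripper": 0},{"x": 0,"y": 0.074,"z": -0.014,"rx": 0,"ry": 0,"rz": 0,"gripper": 0},{"x": 0,"y": 0.075,"z": -0.007,"rx": 0,"ry": 0,"rz": 0,"gripper": 0},{"x": 0,"y": 0.076,"z": 0.001,"rx": 0,"ry": 0,"rz": 0,"gripper": 0},{"x": 0,"y": 0.075,"z": 0.009,"rx": 0,"ry": 0,"rz": 0,"gripper": 0},{"x": 0,"y": 0.074,"z": 0.017,"rx": 0,"ry": 0,"rz": 0,"gripper": 0},{"x": 0,"y": 0.071,"z": 0.025,"rx": 0,"ry": 0,"rz": 0,"gripper": 0},{"x": 0,"y": 0.068,"z": 0.032,"rx": 0,"ry": 0,"rz": 0,"gripper": 0},{"x": 0,"y": 0,"z": 0,"rx": 0,"ry": 0,"rz": 0,"gripper": 0},{"x": 0,"y": 0,"z": 0,"rx": 0,"ry": 0,"rz": 0,"gripper": 0}]}}

```text
t: 39.4
ee_pos: [0.5096, -0.0214, 0.2304]
tool_rot: [180.0, -0.1, 7.5]
force: [4.0, 0.2, -2.9]
finger_gap: 0.0141
grasp_force: 40.4
```

```bash
python3 d.py; python3 -c "
import numpy as np
a=np.radians(-14.04+132);print(144.3*np.cos(a),140+144.3*np.sin(a)-37)"
```

```text
t 39.4 fix mm [-50.5058 -70.0757 230.4393] rot [179.9608  -0.0684   7.455 ] gap 14.1 grip 40.4 F fix [ 3.9545 -0.282  -2.8753] q [  6.9336  16.7555 -11.9349 117.6437   4.8058  45.9737 -90.393 ]
-67.65578151065544 230.45660135192077
```

Forces are small and the position matches; continue to the far stop.

Emit:
{"fn": "send_rows", "kwargs": {"plan": [{"x": 0,"y": 0.06,"z": 0.039,"rx": 0,"ry": 0,"rz": 0,"gripper": 0},{"x": 0,"y": 0.06,"z": 0.045,"rx": 0,"ry": 0,"rz": 0,"gripper": 0},{"x": 0,"y": 0.055,"z": 0.051,"rx": 0,"ry": 0,"rz": 0,"gripper": 0},{"x": 0,"y": 0.05,"z": 0.057,"rx": 0,"ry": 0,"rz": 0,"gripper": 0},{"x": 0,"y": 0.043,"z": 0.062,"rx": 0,"ry": 0,"rz": 0,"gripper": 0},{"x": 0,"y": 0.037,"z": 0.066,"rx": 0,"ry": 0,"rz": 0,"gripper": 0},{"x": 0,"y": 0.015,"z": 0.035,"rx": 0,"ry": 0,"rz": 0,"gripper": 0},{"x": 0,"y": 0,"z": 0,"rx": 0,"ry": 0,"rz": 0,"gripper": 0},{"x": 0,"y": 0,"z": 0,"rx": 0,"ry": 0,"rz": 0,"gripper": 0},{"x": 0,"y": 0,"z": 0,"rx": 0,"ry": 0,"rz": 0,"gripper": 0}]}}

```text
t: 40.4
ee_pos: [0.5175, -0.0831, 0.1592]
tool_rot: [-179.9, -0.0, 7.6]
force: [3.4, 4.0, -3.7]
finger_gap: 0.0146
grasp_force: 41.7
```

```bash
python3 d.py -50 -140 138
```

```text
t 40.4 fix mm [ -50.6983 -132.2486  159.2446] rot [-179.9492   -0.0187    7.5818] gap 14.6 grip 41.7 F fix [ 3.8553  3.5313 -3.665 ] q [ 11.9547  23.2807 -10.0723 119.8377   6.4512  37.369  -84.865 ]
units tool xyz [0.0034 0.0389 0.1062]
```

Emit:
{"fn": "send_rows", "kwargs": {"plan": [{"x": 0,"y": 0.015,"z": 0.035,"rx": 0,"ry": 0,"rz": 0,"gripper": 0},{"x": 0,"y": 0.012,"z": 0.035,"rx": 0,"ry": 0,"rz": 0,"gripper": 0},{"x": 0,"y": 0.006,"z": 0.02,"rx": 0,"ry": 0,"rz": 0,"gripper": 0},{"x": 0,"y": 0.003,"z": 0.01,"rx": 0,"ry": 0,"rz": 0,"gripper": 0},{"x": 0,"y": 0,"z": 0.01,"rx": 0,"ry": 0,"rz": 0,"gripper": 0},{"x": 0,"y": 0,"z": 0,"rx": 0,"ry": 0,"rz": 0,"gripper": 0},{"x": 0,"y": 0,"z": 0,"rx": 0,"ry": 0,"rz": 0,"gripper": 0},{"x": 0,"y": 0,"z": 0,"rx": 0,"ry": 0,"rz": 0,"gripper": 0},{"x": 0,"y": 0,"z": 0,"rx": 0,"ry": 0,"rz": 0,"gripper": 0},{"x": 0,"y": 0,"z": 0,"rx": 0,"ry": 0,"rz": 0,"gripper": 0}]}}

```text
t: 41.4
ee_pos: [0.5184, -0.09, 0.1395]
tool_rot: [-180.0, -0.0, 7.6]
force: [-3.0, 6.5, 14.7]
finger_gap: 0.0144
grasp_force: 42.2
```

```bash
python3 d.py -50 -140 138
```

```text
t 41.4 fix mm [ -50.7364 -139.2377  139.543 ] rot [-179.9778   -0.0132    7.5894] gap 14.4 grip 42.2 F fix [-2.1084  6.8096 14.6581] q [ 12.29    25.0837  -9.6558 120.4818   7.0887  34.9444 -84.7003]
units tool xyz [0.0037 0.0038 0.0077]
```

Emit:
{"fn": "send_rows", "kwargs": {"plan": [{"x": 0,"y": -0.005,"z": 0.005,"rx": 0,"ry": 0,"rz": 0,"gripper": 0},{"x": 0,"y": -0.005,"z": 0.005,"rx": 0,"ry": 0,"rz": 0,"gripper": 0},{"x": 0,"y": 0,"z": 0.003,"rx": 0,"ry": 0,"rz": 0,"gripper": 0},{"x": 0,"y": 0,"z": 0,"rx": 0,"ry": 0,"rz": 0,"gripper": 0},{"x": 0,"y": 0,"z": 0,"rx": 0,"ry": 0,"rz": 0,"gripper": 0},{"x": 0,"y": 0,"z": 0,"rx": 0,"ry": 0,"rz": 0,"gripper": 0},{"x": 0,"y": 0,"z": 0,"rx": 0,"ry": 0,"rz": 0,"gripper": 0},{"x": 0,"y": 0,"z": 0,"rx": 0,"ry": 0,"rz": 0,"gripper": 0},{"x": 0,"y": 0,"z": 0,"rx": 0,"ry": 0,"rz": 0,"gripper": 0},{"x": 0,"y": 0,"z": 0,"rx": 0,"ry": 0,"rz": 0,"gripper": 0}]}}

```text
t: 42.4
ee_pos: [0.5185, -0.09, 0.1394]
tool_rot: [179.9, -0.0, 7.5]
force: [-7.7, 2.4, 32.8]
finger_gap: 0.0139
grasp_force: 44.2
```

```bash
python3 d.py -50 -140 138
```

```text
t 42.4 fix mm [ -50.6186 -139.269   139.4202] rot [179.8556  -0.0472   7.5278] gap 13.9 grip 44.2 F fix [-7.3661  3.4019 32.7884] q [ 12.0715  25.0645  -9.4976 120.5364   7.2614  34.8433 -84.9828]
units tool xyz [0.0031 0.0036 0.0071]
```

Emit:
{"fn": "send_rows", "kwargs": {"plan": [{"x": 0,"y": 0,"z": -0.01,"rx": 0,"ry": 0,"rz": 0,"gripper": 0},{"x": 0,"y": 0,"z": -0.01,"rx": 0,"ry": 0,"rz": 0,"gripper": 0},{"x": 0,"y": 0,"z": 0,"rx": 0,"ry": 0,"rz": 0,"gripper": 0},{"x": 0,"y": 0,"z": 0,"rx": 0,"ry": 0,"rz": 0,"gripper": 0.45},{"x": 0,"y": 0,"z": 0,"rx": 0,"ry": 0,"rz": 0,"gripper": 0.45},{"x": 0,"y": 0,"z": 0,"rx": 0,"ry": 0,"rz": 0,"gripper": 0.45},{"x": 0,"y": 0,"z": 0,"rx": 0,"ry": 0,"rz": 0,"gripper": 0.45},{"x": 0,"y": 0,"z": -0.05,"rx": 0,"ry": 0,"rz": 0,"gripper": 0.45},{"x": 0,"y": 0,"z": -0.15,"rx": 0,"ry": 0,"rz": 0,"gripper": 0.45},{"x": 0,"y": 0,"z": -0.2,"rx": 0,"ry": 0,"rz": 0,"gripper": 0.45}]}}

```text
t: 43.4
ee_pos: [0.5163, -0.0893, 0.2186]
tool_rot: [-179.9, 0.3, 7.5]
force: [-0.1, -0.6, -0.1]
finger_gap: 0.0386
grasp_force: 0.0
```

Emit:
{"fn": "send_rows", "kwargs": {"plan": [{"x": 0,"y": 0,"z": -0.2,"rx": 0,"ry": 0,"rz": 0,"gripper": 0.45},{"x": 0,"y": 0,"z": -0.2,"rx": 0,"ry": 0,"rz": 0,"gripper": 0.45},{"x": 0,"y": 0.1,"z": -0.1,"rx": 0,"ry": 0,"rz": 0,"gripper": 0.45},{"x": 0,"y": 0.2,"z": 0,"rx": 0,"ry": 0,"rz": 0,"gripper": 0.45},{"x": 0,"y": 0.2,"z": 0,"rx": 0,"ry": 0,"rz": 0,"gripper": 0.45},{"x": 0,"y": 0.2,"z": 0,"rx": 0,"ry": 0,"rz": 0,"gripper": 0.45},{"x": 0,"y": 0.2,"z": 0,"rx": 0,"ry": 0,"rz": 0,"gripper": 0.45},{"x": 0,"y": 0,"z": 0,"rx": 0,"ry": 0,"rz": 0,"gripper": 0.45},{"x": 0,"y": 0,"z": 0,"rx": 0,"ry": 0,"rz": 0,"gripper": 0.45},{"x": 0,"y": 0,"z": 0,"rx": 0,"ry": 0,"rz": 0,"gripper": 0.45}]}}

```text
t: 44.4
ee_pos: [0.5416, -0.2662, 0.319]
tool_rot: [-179.9, -0.0, 7.6]
force: [-0.0, -0.1, 0.1]
finger_gap: 0.0383
grasp_force: 0.0
```

```bash
python3 d.py
python3 - <<'E'
from m import *
import json
p=json.load(open('p.json'))
ims={c:get_image(c) for c in('side','top')}; L=[]
def T(X,th): 
    c,s=np.cos(th),np.sin(th); y,z=X[1],X[2]-.14; return np.array([X[0],c*y-s*z,.14+s*y+c*z])
P=pts(0,0,.03)
for c,(x,y,w,h) in dict(side=(195,150,130,130),top=(205,145,130,130)).items():
    im=ims[c];k=3
    I=cv2.resize(np.ascontiguousarray(im['pixels'][y:y+h,x:x+w,::-1]),None,fx=k,fy=k,interpolation=cv2.INTER_CUBIC)
    for n in('turn_grip','lever_grip','keeper','lever_pin'):
        u=tuple(int(v) for v in (proj(im,W(p,T(P[n],np.pi)))-[x,y]+.5)*k); cv2.drawMarker(I,u,(0,0,255),0,8,1)
    L.append(I)
    for th in(170,175,180): print(c,th,proj(im,W(p,T(P['turn_grip'],np.radians(th)))))
    print([(q['pixel'],q['confidence']) for q in finder.pinpoint(c,'turn_grip')[:1]])
    for n in('lever_grip','coupling_b','oil_bottle','coupling_a','clip_dish','tape_roll','clip_pack'): print(c,n,[(np.round(q['pixel'],1).tolist(),round(q['confidence'],2)) for q in finder.pinpoint(c,n)[:2]])
cv2.imwrite('pics/f1.png',np.hstack(L))
E
```

```text
t 44.4 fix mm [ -50.8028 -316.9361  319.0372] rot [-179.9363   -0.0043    7.6174] gap 38.3 grip 0.0 F fix [-0.0208 -0.063   0.1387] q [ 26.8228  18.6726  -6.4968 100.8613   2.3158  60.6242 -62.8548]
side 170 [286.29793599 165.23447243]
side 175 [286.51648637 167.31203616]
side 180 [286.66550921 169.64795554]
[([288.5, 168.9], 0.7)]
side lever_grip [([252.4, 157.8], 0.43)]
side coupling_b [([192.0, 361.5], 0.73), ([290.2, 291.0], 0.61)]
side oil_bottle [([308.3, 188.8], 0.96), ([261.7, 199.9], 0.63)]
side coupling_a [([192.0, 361.5], 0.73), ([290.2, 291.0], 0.61)]
side clip_dish [([223.7, 289.3], 0.86)]
side tape_roll [([293.4, 143.6], 0.8)]
side clip_pack [([270.6, 347.1], 0.59)]
top 170 [310.06621302 209.63588281]
top 175 [311.23696014 210.31628554]
top 180 [312.06618702 211.04427739]
[([313.8, 210.4], 0.75)]
top lever_grip [([308.5, 176.9], 0.45), ([414.8, 262.7], 0.22)]
top coupling_b [([221.0, 253.7], 0.56), ([310.6, 203.7], 0.44)]
top oil_bottle [([342.1, 230.8], 0.48), ([313.7, 204.0], 0.45)]
top coupling_a [([221.0, 253.7], 0.56), ([310.6, 203.7], 0.44)]
top clip_dish [([203.1, 205.8], 0.85)]
top tape_roll [([416.2, 197.2], 0.5), ([202.3, 207.5], 0.19)]
top clip_pack [([165.6, 253.9], 0.5)]
```

View pics/f1.png

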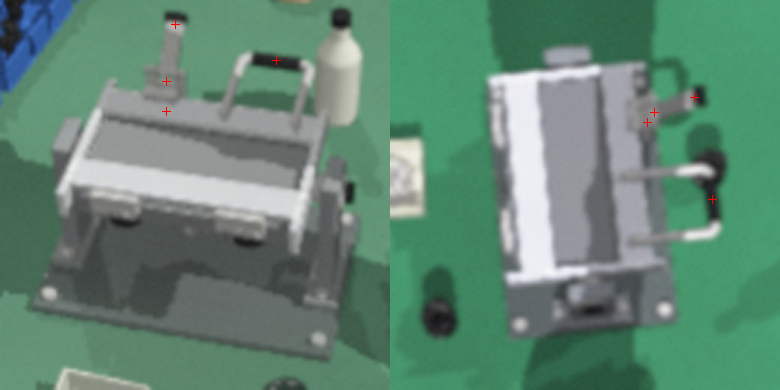

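The last picture shows the cradle fully over. The turning handle is at side (288,169) and top (314,210), matching the 180° prediction. The lever is still closed at its predicted spot, the tray is held, and the bottle, couplings and dish have not moved.

```bash
python3 -c "
from cell import ticket
print(ticket.hand_in())"
```

```text
the job is handed in; nothing more can be done
None
```

The tray is home and latched; it held a 17 N upward tug and is now turned over against its stop, with the bench things seen in the last pictures still in place. Handed in at about 45 s of the 72 s allowed.

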